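# Check-weigh the salt shaker that stands behind another item

## Robot

A 6-joint arm with a two-finger parallel gripper is mounted at the origin on a cart in front of the work surface, level with it; the furniture and walls round the work are solid. World frame = base frame: x ahead of the robot, y to its left, z up, the work surface at z = 0. Lengths are in m, angles in degrees, forces in N, time in s.
With the tool pointing down it reaches from about 0.35 to 0.875 m from the base axis. Payload 4.2 kg.
Tool frame: the origin (TCP) lies midway between the tips of the shut fingers; the grasp point (between the pads) lies 19 mm behind it; z points along the fingers, y is the line along which they close (so a half turn about z gives the same grasp; the last joint's range is limited). The gripper opens to 87 mm and grips with 3 to 60 N. Pads are 19 mm wide; open, the fingers measure 117 mm over their backs; the gripper's body (75 mm by 190 mm) begins 51 mm behind the grasp point.
Start: joints at [-58.751, 22.042, 0.453, 0, -68.411, -14.817], TCP at [0.177, -0.599, 0.223] pointing down, gripper open.
Joint ranges: [-179.83, 179.83], [-69.29, 118.12], [-61.27, 80.66], [-181.25, 117.63], [-171.15, -9.14], [-177.46, 177.46]. Speed limits (degrees/s): [159.86, 159.86, 180, 180, 180, 180].

## Interface

Orientations are given as [roll, pitch, yaw] about the fixed x, y, z axes, in that order (R = Rz(yaw) Ry(pitch) Rx(roll)).
In Python, from cell import telemetry, optics, order gives the robot as it stands. The module is installed in compiled form; this text tells all that it offers.
- The arm moves only by the tool servo_tool, never from a script. Its argument "steps" is a list of rows, each a list of 4 numbers: the shift along the tool's x, y, z in m, then the turn about the tool's z in rad. In form: [[x, y, z, turn], ...]. A call has 1 to 10 rows; each row is the pose to reach, as a shift and turn from the pose commanded when the call began, along the tool's axes at that moment; what a row does not reach only later rows make up. A row lasts 1/12 s, in which the tool goes at most 41.7 mm and 7.16 degrees, less where a joint would pass 70% of its speed; a pose out of reach is approached as far as the arm can. A call with a gripper value outside its range is refused whole. "gripper" is the gripper command: -1 is shut, 1 is fully open, values between are in proportion, set as the call begins (left out, the last holds). The fingers move at their own pace and stop on an object; "squeeze" is the grip in N (left out, the last holds). Time passes only in rows, so rows that repeat a pose let the fingers close. It gives the time, the measured TCP pose, the force, the opening and the grip force at its end, in the units of the state.
- telemetry.get_obs(): the state, without advancing time (a new reading comes with each control period).
- optics.get_image(name): name is "side" or "top" or "wrist"; returns a dict with "color" (480x640x3 uint8, red, green, blue), "z_map" (480x640 float32, m along the optical axis (not along the pixel's ray), 0 where there is no reading), "fx", "fy", "cx", "cy" (pixels), "pose" (4x4, takes a point from camera to world coordinates). Camera axes: x right, y up, looking along -z (the intrinsics and any distortion apply to the point x, -y, -z); pixel columns grow to the right and rows downward; lengths in m; the calibration is good to about 2 mm. A picture is of the moment at which its call begins.
- order.hand_in(): hands the job in; it is judged then, once.
Trained networks look in a picture, given as the dict that the camera call returned (one of the last four; its "shot" number tells which), for a name from the list of things; names that differ only in an ending like _2 or _b are one class to them, and where a whole thing is asked for, a point or a joint stands for the part that bears it (a point fixed in the world has none). Each returns a list of dicts, best first, with "conf" (0 to 1); they miss things now and then, are a little off and sometimes report something else, mostly with a low value. They report only what shows in the picture. A call takes as long as a camera call. They do not tell look-alikes from the thing itself.
- optics.silhouettes(picture, name): "pixels" (480x640 bool, what is visible of it) and "at" ([column, row] in pixels, amid what is visible of it).
The state is a dict: "time_s": time; "joints": joint angles; "qd": joint speeds; "joint_torque": joint torques, N m; "eef_pos": TCP position; "eef_rot": TCP orientation; "contact_force": force on the tool from outside, world axes, zero at the start; "wrist_torque": the same for the moment, N m; "opening": finger opening in m; "gripper_force": force on a finger pad.
Only numpy, scipy, OpenCV 4.12 (cv2) and the standard library are available. Lean on these libraries where they do the work, as an engineer would, in place of code of your own. Each camera call takes 0.05 s, during which the arm holds its last target. There are 200 camera calls.

## Task

Check the refilled salt shaker against the one on the balance: it is in the back row of the two-tier rack, under the upper deck, hidden behind the tea tin or the spice jar. Lift whichever stands in front of it out of the way, stand the shaker gently and fully on the balance's empty pan so that the beam comes level, and then put the front item back just as it stood. Keep everything upright and leave the rest as it is.

Things in the scene. Friction and masses are not known exactly. Their poses are not given: they have to be found in the camera images.
- rack: Two-tier wooden rack, fixed. Origin on the worktop; x to its back (away from the robot), y left, z up; yaw within 0.1 rad. Base board: x -85..105 mm, y -200..200, top at z = 10 mm; the items stand on it in two lanes at y = +85 and -85 mm, back row at x = +40, front row at x = -45 mm (each within 5 mm). Steel posts, 12 mm thick, at y = -188 and 188, x = 40 and 95 mm.
- deck_edge (a point): Middle of the lower front edge of the rack's upper deck: rack x = 25, y = 0, z = 215 mm. The deck is 12 mm thick and runs from here 100 mm back and 200 mm to either side; bowls fixed on it reach z = 257 mm. It covers the back row, so a gripper must come in there tilted by 30 to 40 degrees, from the front; the front row is open above.
- shaker_mid (a point): The salt shaker to fetch: round, clear body, domed grey cap, 44 mm diameter, 90 mm high, 250 g. The point is its centre, half-way up; z up. It stands in the rack's back row, in either lane, behind the tin or the jar.
- tea_tin_mid (a point): Plain dark rectangular tea tin, 36 mm (its x) by 51 mm (its y) by 86 mm high, 100 to 220 g. The point is its centre, half-way up; axes along the rack's within 0.1 rad (51 mm side across the lane). It stands in the rack's front row, in either lane, before the shaker or the steel cup.
- spice_jar_mid (a point): Round spice jar with a screw cap, 45 mm diameter, 106 mm high, 100 to 220 g. The point is its centre, half-way up; z up. It stands in the front row in the lane that the tea tin does not have.
- cup_mid (a point): Bystander: open steel cup, 71 mm diameter, 74 mm high, in the rack's back row in the lane that the shaker does not have; the point is its centre, half-way up.
- balance: Two-pan balance, fixed. Origin on the worktop under its middle; x away from the robot, y left along the beam; yaw within 0.2 rad. Grey housing 110 mm (x) by 280 mm (y), top at z = 40 mm; pans at y = +100 mm (left, carries the other shaker) and -100 mm (right, empty); between them a pillar with an upright scale plate 50 mm wide (y), top at z = 116 mm.
- pan_right_top (a point): Centre of the top of the empty pan (the right one, toward -y): flat round steel pan of 100 mm diameter. The top is at z = 105 mm when the beam is level, at z = 115 mm while the pan is empty. It moves straight up and down (at most 10 mm either way of level) and stays horizontal; z up.
- pan_left_top (a point): Centre of the top of the left pan, which carries the other shaker; same size; z = 95 mm at the start, 105 mm when the beam is level.
- beam (a joint): Tilt of the balance's beam, rad: 0 is level, +0.1 the right pan fully down, -0.1 (the start) the right pan fully up. 250 g on each pan bring it to 0, wherever on the pan they stand.
- shaker_ref_mid (a point): The other salt shaker, the same in shape, size and weight (44 mm diameter, 90 mm high, 250 g), on the left pan; centre, half-way up.
- tongs: Bystander: steel tongs lying flat, 201 x 36 x 19 mm; origin under the middle, x along the length.
- bell: Bystander: counter bell, 74 mm diameter, 59 mm high; origin under the middle.
- spoon: Bystander: spoon lying flat, 188 x 38 x 15 mm; origin under the middle, x along the length.
Not all that is in view belongs to the job. What is shaped like the part that bears shaker_mid but green or yellow is not meant.

How it is judged:
By the outcome, as a careful person would: the job done as asked, in the order asked, and still so for the second after the job is handed in, with the robot touching nothing.
It also fails if it takes over 64 s, if anything falls off the work surface, if the arm or the gripper's body presses on something with over 40 N, if the wrist force passes 120 N, or if a joint passes its speed limit or range.

## Working session

There is one attempt and no reset: what is moved stays moved. The work goes in short steps, Python scripts to look and compute and a tool call to move; the robot and the scene stay as the last step left them, time stands still between calls to the robot, and variables do not carry over. Pictures are saved under pics/ and viewed, at most 10 in all, crops included, and the job is handed in when it is done.

Besides the shell and the picture viewer there is one more tool, called as name(argument=value, ...), one argument or row to a line, values as JSON. servo_tool: Moves the arm, as the interface text tells. Its arguments: {"type":"object","properties":{"steps":{"type":"array"},"gripper":{"type":"number"},"squeeze":{"type":"number"}},"required":["steps"]}

```bash
mkdir -p pics; cat > h.py <<'E'
import numpy as np, cv2
from cell import telemetry, optics, order
def pts(im, mask=None):
    z=im["z_map"]; v,u=np.nonzero((z>0) if mask is None else (mask&(z>0)))
    d=z[v,u]; P=np.stack([(u-im["cx"])/im["fx"]*d,-(v-im["cy"])/im["fy"]*d,-d,np.ones_like(d)])
    return (im["pose"]@P)[:3].T
def proj(im,p):
    q=np.linalg.inv(im["pose"])@np.append(p,1); return [im["cx"]+im["fx"]*q[0]/-q[2], im["cy"]-im["fy"]*q[1]/-q[2]]
E
python3 - <<'E'
from h import *
o=telemetry.get_obs(); print({k:np.round(v,3) for k,v in o.items()})
ims={n:optics.get_image(n) for n in("side","top","wrist")}
for n,im in ims.items(): 
    print(n,[k for k in im],im["fx"],im["cx"],im["cy"],np.round(im["pose"],3).tolist(), im.get("distortion"))
a=np.hstack([cv2.resize(ims[n]["color"],(400,300)) for n in("side","wrist")])
cv2.imwrite("pics/side.png",ims["side"]["color"][:,:,::-1]);cv2.imwrite("pics/top.png",ims["top"]["color"][:,:,::-1])
for nm in ["shaker_mid","tea_tin_mid","spice_jar_mid","cup_mid","rack","balance","pan_right_top","tongs","bell","spoon"]:
  for n in("side","top"):
    for d in optics.silhouettes(ims[n],nm)[:4]:
        p=pts(ims[n],d["pixels"])
        print(nm,n,round(d["conf"],2),np.round(d["at"]),len(p), np.round(np.percentile(p,[3,50,97],axis=0),3).tolist() if len(p) else "")
E
```

```text
{'time_s': np.float64(0.0), 'joints': array([-5.8751e+01,  2.2091e+01,  3.7800e-01, -3.0000e-02, -6.8411e+01,
       -1.4815e+01]), 'qd': array([ 0.029,  0.107,  0.011, -0.102, -0.05 ,  0.056]), 'joint_torque': array([ 1.0000e-03, -3.9067e+01,  1.8740e+01,  4.2200e+00,  1.1000e-02,
       -0.0000e+00]), 'eef_pos': array([ 0.177, -0.599,  0.221]), 'eef_rot': array([ 1.79873e+02, -5.00000e-03, -1.63576e+02]), 'contact_force': array([-0.886,  0.411, -0.037]), 'wrist_torque': array([ 0.009, -0.007,  0.013]), 'gripper_force': np.float64(0.0), 'opening': np.float64(0.087)}
side ['color', 'z_map', 'fx', 'fy', 'cx', 'cy', 'pose', 'shot'] 548.7021990271996 309.34428661091823 244.0944000968198 [[-0.875, 0.311, -0.372, -0.045], [-0.485, -0.554, 0.677, 0.972], [0.005, 0.772, 0.635, 1.066], [0.0, 0.0, 0.0, 1.0]] None
top ['color', 'z_map', 'fx', 'fy', 'cx', 'cy', 'pose', 'shot'] 481.77511135774085 328.146732246053 237.8075209099196 [[0.025, 0.994, -0.109, 0.37], [-1.0, 0.025, -0.006, -0.035], [-0.003, 0.109, 0.994, 1.299], [0.0, 0.0, 0.0, 1.0]] None
wrist ['color', 'z_map', 'fx', 'fy', 'cx', 'cy'
[... 2587 characters left out ...]
 249.] 873 [[0.432, 0.324, 0.089], [0.473, 0.357, 0.094], [0.52, 0.409, 0.1]]
tongs side 0.98 [339. 302.] 719 [[0.298, 0.004, -0.005], [0.39, 0.018, 0.006], [0.484, 0.046, 0.016]]
bell side 0.92 [394. 220.] 379 [[0.355, -0.401, -0.002], [0.383, -0.37, 0.022], [0.416, -0.353, 0.049]]
bell top 0.79 [463. 288.] 561 [[0.361, -0.414, 0.005], [0.391, -0.384, 0.032], [0.421, -0.36, 0.057]]
spoon side 0.78 [375. 273.] 271 [[0.331, -0.252, -0.005], [0.344, -0.127, 0.003], [0.364, -0.086, 0.013]]
spoon top 0.82 [361. 299.] 410 [[0.335, -0.26, -0.003], [0.346, -0.125, 0.005], [0.367, -0.085, 0.013]]
spoon top 0.73 [382. 184.] 14862 [[0.504, -0.345, 0.005], [0.624, -0.161, 0.223], [0.704, 0.028, 0.255]]
```

View pics/side.png

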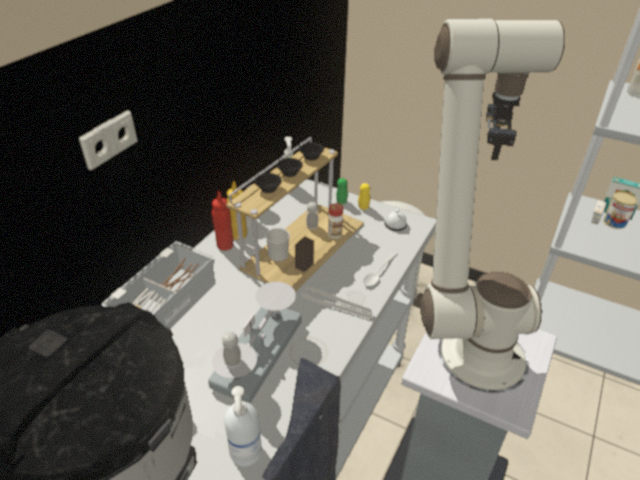

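View pics/top.png

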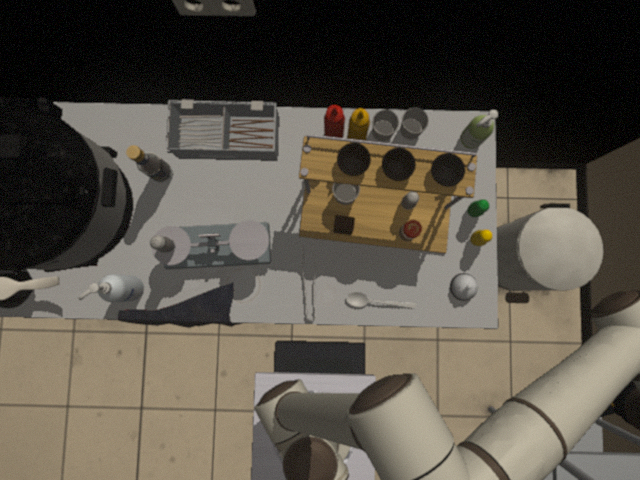

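```bash
python3 - <<'E'
import cv2
a=cv2.imread("pics/side.png")[170:290,250:410]; cv2.imwrite("pics/crop.png",cv2.resize(a,(800,600),interpolation=cv2.INTER_CUBIC))
E
```

```text
(no output)
```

View pics/crop.png

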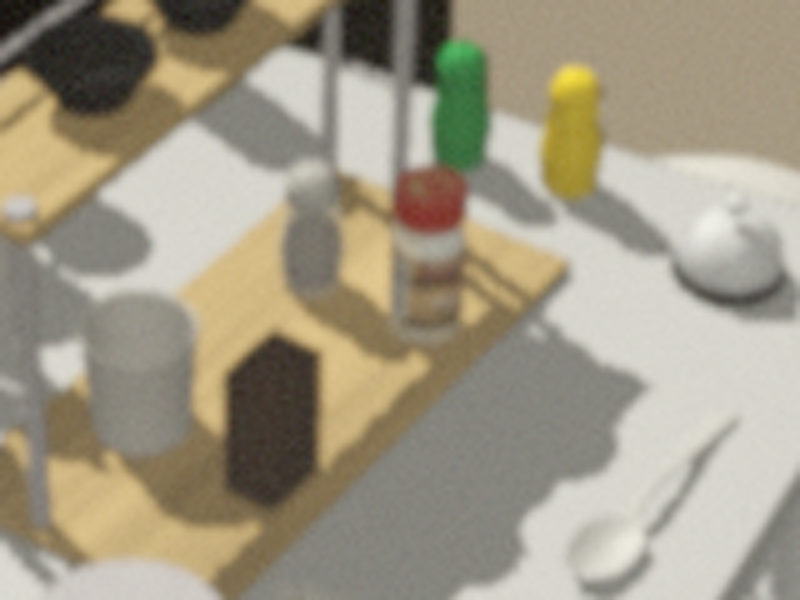

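The shaker I want is the grey-capped one at side pixel (314,214), top (410,199). It stands behind the spice jar, side (334,224). Look-alikes: the green one at side (341,194), the yellow one at (364,197), and the reference shaker on the left pan at (232,347). The close crop confirms the choice: grey dome and clear body, in the back row.

Next I'll measure the geometry and the free space.

```bash
python3 - <<'E'
from h import *
im=optics.get_image("top"); si=optics.get_image("side")
P=pts(im); S=pts(si)
def rect(P,x0,x1,y0,y1,z0,z1):
    Q=P[(P[:,0]>x0)&(P[:,0]<x1)&(P[:,1]>y0)&(P[:,1]<y1)&(P[:,2]>z0)&(P[:,2]<z1)]
    r=cv2.minAreaRect((Q[:,:2]*1000).astype(np.float32)); print(len(Q),np.round(r[0]),np.round(r[1]),r[2]); return Q
print("deck");rect(P,.55,.75,-.4,.1,.215,.235)
print("balance housing");rect(P,.38,.6,.1,.45,.036,.046)
# base front edge
d=optics.silhouettes(im,"rack")[0]["pixels"]
Q=pts(im,d);Q=Q[(Q[:,2]<.02)&(Q[:,2]>0.004)]
print("base");rect(Q,.4,.8,-.5,.2,0,.02)
def circ(Q):
    A=np.c_[2*Q[:,:2],np.ones(len(Q))];s=np.linalg.lstsq(A,(Q[:,:2]**2).sum(1),rcond=None)[0]
    return np.round([s[0],s[1],np.sqrt(s[2]+s[0]**2+s[1]**2)],4)
for nm,pt in(("shaker_mid",(.607,-.234)),("spice_jar_mid",(.527,-.232)),("tea_tin_mid",(.538,-.067)),("pan_right_top",(.491,.168))):
  for n,c in(("top",im),("side",si)):
    for s in optics.silhouettes(c,nm):
        m=cv2.erode(s["pixels"].astype(np.uint8),np.ones((2,2)))>0
        q=pts(c,m)
        if len(q)<30 or np.hypot(*(np.median(q[:,:2],0)-pt))>.04: continue
        zt=np.percentile(q[:,2],97); t=q[q[:,2]>zt-.008]
        b=q[(q[:,2]>.02)&(q[:,2]<zt-.03)&(np.hypot(*(q[:,:2]-pt).T)<.05)] if "pan" not in nm else q
        print(nm,n,"ztop",zt.round(3),"top mean",t.mean(0).round(4),"mid",((t.min(0)+t.max(0))/2).round(4),"circ",circ(b) if len(b)>10 else "")
A=np.vstack([P,S])
# occupancy beyond
for x in np.arange(.2,1.1,.1):
    print(round(x,1),[ (lambda q: round(float(np.percentile(q,99)),2) if len(q)>5 else None)(A[(abs(A[:,0]-x)<.05)&(abs(A[:,1]-y)<.05)][:,2]) for y in np.arange(-1.,.5,.1)])
E
```

```text
deck
5439 [ 656. -161.] [401. 100.] 84.86122131347656
balance housing
1667 [483. 266.] [109. 277.] 4.789363384246826
base
6744 [ 576. -156.] [403. 158.] 84.90230560302734
shaker_mid top ztop 0.102 top mean [ 0.6111 -0.24    0.0973] mid [ 0.6117 -0.2395  0.0987] circ [ 0.6102 -0.2391  0.0169]
shaker_mid side ztop 0.096 top mean [ 0.6045 -0.2308  0.093 ] mid [ 0.6036 -0.2314  0.0939] circ [ 0.6044 -0.2269  0.0117]
spice_jar_mid side ztop 0.116 top mean [ 0.5245 -0.2281  0.1131] mid [ 0.5252 -0.2305  0.1138] circ [ 0.5248 -0.2291  0.0176]
tea_tin_mid top ztop 0.099 top mean [ 0.539  -0.0697  0.0952] mid [ 0.5395 -0.0676  0.0956] circ [ 0.5783 -0.0728  0.0549]
tea_tin_mid side ztop 0.095 top mean [ 0.5371 -0.0593  0.0928] mid [ 0.5377 -0.0612  0.0931] circ [ 0.5401 -0.06    0.0222]
pan_right_top top ztop 0.118 top mean [0.4908 0.1661 0.1144] mid [0.4905 0.1663 0.1156] circ [0.4905 0.1663 0.0341]
pan_right_top side ztop 0.116 top mean [0.4889 0.1734 0.1126] mid [0.4904 0.1725 0.1136] circ [0.4934 0.1698 0.0356]
0.2 [-0.7, -0.7, -0.7, 0.33, 0.48, 0.59, 0.66, 0.7, 0.73, 0.74, 0.58, 0.2, -0.61, -0.3, -0.39]
0.3 [-0.7, -0.7, -0.68, -0.7, -0.71, 0.6, 0.63, 0.62, 0.57, 0.73, 0.01, 0.0, 0.01, 0.01, 0.01]
0.4 [-0.7, -0.29, -0.28, -0.29, -0.71, 0.57, 0.05, 0.0, 0.0, 0.01, 0.02, 0.04, 0.11, 0.09, 0.1]
0.5 [None, -0.27, -0.26, -0.27, None, 0.0, 0.09, 0.11, 0.12, 0.1, 0.09, 0.12, 0.12, 0.12, 0.18]
0.6 [None, -0.27, -0.27, -0.27, None, 0.01, 0.23, 0.26, 0.26, 0.26, 0.23, 0.0, 0.0, 0.0, 0.01]
0.7 [None, -0.3, -0.29, -0.3, None, 0.0, 0.25, 0.26, 0.26, 0.26, 0.25, 0.1, 0.1, 0.1, 0.21]
0.8 [-0.7, -0.7, -0.7, -0.7, None, 0.01, 0.19, 0.07, 0.08, 0.19, 0.19, 0.11, 0.11, 0.11, 0.11]
0.9 [0.45, 0.48, 0.5, 0.52, 0.55, 0.57, 0.6, 0.62, 0.65, 0.67, 0.69, 0.72, 0.74, 0.77, 0.73]
1.0 [None, None, None, None, None, None, None, None, None, None, None, None, None, None, None]
```

servo_tool(
  steps=[
    [0,0,-0.04,0.1],
    [0,0,-0.08,0.2],
    [0,0,-0.12,0.3],
    [0,0,-0.16,0.4],
    [0,0,-0.2,0.45],
    [0,0,-0.24,0.45],
    [0,0,-0.28,0.45],
    [0,0,-0.32,0.45],
    [0,0,-0.32,0.45],
  ],
)

```text
time_s: 2.45
eef_pos: [0.1759, -0.6002, 0.5524]
eef_rot: [-179.1, 0.5, 170.5]
contact_force: [-0.9, 1.0, 0.4]
opening: 0.0867
gripper_force: 0.0
```

servo_tool(
  steps=[
    [-0.016,0.037,0,0],
    [-0.032,0.074,0,0],
    [-0.048,0.11,0,0],
    [-0.064,0.147,0,0],
    [-0.08,0.184,0,0],
    [-0.096,0.22,0,0],
    [-0.112,0.257,0,0],
    [-0.128,0.294,0,0],
    [-0.144,0.33,0,0],
    [-0.16,0.367,0,0],
  ],
)

```text
time_s: 3.28
eef_pos: [0.3946, -0.2615, 0.5429]
eef_rot: [-180.0, 0.1, 170.6]
contact_force: [1.1, -0.5, -0.4]
opening: 0.0872
gripper_force: 0.0
```

servo_tool(
  steps=[
    [-0.016,0.037,-0.005,0],
    [-0.032,0.074,-0.01,0],
    [-0.048,0.11,-0.02,0],
    [-0.064,0.147,-0.03,0],
    [-0.08,0.18,-0.04,0],
    [-0.08,0.18,-0.08,0],
    [-0.08,0.18,-0.12,0],
    [-0.08,0.18,-0.16,0],
    [-0.08,0.18,-0.2,0],
    [-0.08,0.18,-0.24,0],
  ],
)

```text
time_s: 4.12
eef_pos: [0.4879, -0.0953, 0.7188]
eef_rot: [-179.7, 0.3, 170.6]
contact_force: [-17.4, -2.9, 9.0]
opening: 0.0871
gripper_force: 0.0
```

```bash
python3 - <<'E'
from h import *
o=telemetry.get_obs(); print({k:np.round(o[k],3).tolist() for k in("time_s","joints","eef_pos","eef_rot","contact_force")})
E
```

```text
{'time_s': 4.117, 'joints': [7.949, 24.604, 80.685, 0.688, -145.878, -106.772], 'eef_pos': [0.488, -0.095, 0.719], 'eef_rot': [-179.692, 0.306, 170.608], 'contact_force': [-17.363, -2.859, 9.017]}
```

servo_tool(
  steps=[
    [0,0,0,0],
    [-0.02,0,0,0],
    [-0.04,0,0,0],
    [-0.06,0,0,0],
    [-0.06,0,0,0],
  ],
)

```text
time_s: 4.53
eef_pos: [0.5352, -0.102, 0.6926]
eef_rot: [-179.7, 1.2, 170.7]
contact_force: [0.9, 0.4, -2.3]
opening: 0.0873
gripper_force: 0.0
```

```bash
cat > s.py <<'E'
from h import *
o=telemetry.get_obs(); print({k:np.round(o[k],3).tolist() for k in("time_s","joints","eef_pos","eef_rot","contact_force")})
E
python3 s.py
```

```text
{'time_s': 4.533, 'joints': [6.625, 27.581, 80.391, 0.989, -141.759, -105.129], 'eef_pos': [0.535, -0.102, 0.693], 'eef_rot': [-179.698, 1.175, 170.717], 'contact_force': [0.929, 0.37, -2.317]}
```

servo_tool(
  steps=[
    [-0.02,0,-0.04,0],
    [-0.04,0,-0.08,0],
    [-0.06,0,-0.12,0],
    [-0.08,0,-0.16,0],
    [-0.1,0,-0.2,0],
    [-0.12,0,-0.24,0],
  ],
)

```text
time_s: 5.03
eef_pos: [0.519, -0.098, 0.709]
eef_rot: [-179.6, 2.7, 170.7]
contact_force: [1.3, 0.1, 1.4]
opening: 0.0869
gripper_force: 0.0
```

```bash
python3 s.py
```

```text
{'time_s': 5.033, 'joints': [7.648, 26.051, 80.653, 1.976, -142.082, -105.4], 'eef_pos': [0.519, -0.098, 0.709], 'eef_rot': [-179.569, 2.749, 170.673], 'contact_force': [1.254, 0.09, 1.397]}
```

servo_tool(
  steps=[
    [-0.04,0,0,0],
    [-0.08,0,0,0],
    [-0.12,0,0,0],
    [-0.12,0,0,0],
    [-0.12,0,0,0],
    [-0.12,0,0,0],
  ],
)

```text
time_s: 5.53
eef_pos: [0.5993, -0.1106, 0.6594]
eef_rot: [-179.3, 3.9, 170.6]
contact_force: [-0.9, -0.4, -1.1]
opening: 0.087
gripper_force: 0.0
```

```bash
python3 s.py
```

```text
{'time_s': 5.533, 'joints': [5.588, 31.541, 80.648, 2.34, -135.528, -103.248], 'eef_pos': [0.599, -0.111, 0.659], 'eef_rot': [-179.333, 3.858, 170.642], 'contact_force': [-0.892, -0.446, -1.098]}
```

servo_tool(
  steps=[
    [-0.3,0,-0.25,0],
    [-0.3,0,-0.25,0],
  ],
)

```text
time_s: 5.7
eef_pos: [0.612, -0.1118, 0.6573]
eef_rot: [-179.2, 5.4, 170.7]
contact_force: [0.0, -0.3, 0.5]
opening: 0.0871
gripper_force: 0.0
```

servo_tool(
  steps=[
    [-0.3,0,-0.25,0],
    [-0.3,0,-0.25,0],
  ],
)

```text
time_s: 5.87
eef_pos: [0.6252, -0.1124, 0.6534]
eef_rot: [-179.0, 6.7, 170.7]
contact_force: [-0.6, 0.8, 0.2]
opening: 0.087
gripper_force: 0.0
```

servo_tool(
  steps=[
    [-0.3,0,-0.1,0],
    [-0.3,0,-0.1,0],
  ],
)

```text
time_s: 6.03
eef_pos: [0.6565, -0.1166, 0.6352]
eef_rot: [-178.9, 8.0, 170.7]
contact_force: [0.5, -0.2, 0.2]
opening: 0.0869
gripper_force: 0.0
```

servo_tool(
  steps=[
    [-0.1,0,-0.3,0],
    [-0.1,0,-0.3,0],
  ],
)

```text
time_s: 6.2
eef_pos: [0.6346, -0.1105, 0.6563]
eef_rot: [-178.6, 8.7, 170.8]
contact_force: [-0.3, -0.7, -0.1]
opening: 0.0872
gripper_force: 0.0
```

```bash
python3 s.py
```

```text
{'time_s': 6.2, 'joints': [6.218, 32.512, 80.499, 4.724, -129.855, -102.26], 'eef_pos': [0.635, -0.111, 0.656], 'eef_rot': [-178.637, 8.706, 170.776], 'contact_force': [-0.319, -0.746, -0.093]}
```

servo_tool(
  steps=[
    [-0.3,0,-0.25,0],
    [-0.3,0,-0.25,0],
  ],
)

```text
time_s: 6.37
eef_pos: [0.6399, -0.1111, 0.6627]
eef_rot: [-178.6, 10.8, 170.8]
contact_force: [-0.8, 0.5, -0.1]
opening: 0.087
gripper_force: 0.0
```

servo_tool(
  steps=[
    [-0.3,0,-0.25,0],
    [-0.3,0,-0.25,0],
  ],
)

```text
time_s: 6.53
eef_pos: [0.6493, -0.1107, 0.6624]
eef_rot: [-178.4, 12.1, 170.8]
contact_force: [-0.7, 0.3, 0.3]
opening: 0.0872
gripper_force: 0.0
```

servo_tool(
  steps=[
    [-0.3,0,-0.25,0],
    [-0.3,0,-0.25,0],
  ],
)

```text
time_s: 6.7
eef_pos: [0.6556, -0.1102, 0.6653]
eef_rot: [-178.2, 13.5, 170.9]
contact_force: [-0.0, -0.5, 0.9]
opening: 0.0873
gripper_force: 0.0
```

servo_tool(
  steps=[
    [-0.3,0,-0.25,0],
    [-0.3,0,-0.25,0],
  ],
)

```text
time_s: 6.87
eef_pos: [0.6602, -0.1095, 0.6701]
eef_rot: [-178.1, 15.0, 170.9]
contact_force: [0.2, 0.7, -0.7]
opening: 0.0865
gripper_force: 0.0
```

servo_tool(
  steps=[
    [-0.32,0,-0.22,0],
    [-0.32,0,-0.22,0],
  ],
)

```text
time_s: 7.03
eef_pos: [0.6691, -0.1096, 0.672]
eef_rot: [-177.9, 16.6, 171.0]
contact_force: [-1.4, -0.2, 0.5]
opening: 0.0871
gripper_force: 0.0
```

servo_tool(
  steps=[
    [-0.32,0,-0.22,0],
    [-0.32,0,-0.22,0],
  ],
)

```text
time_s: 7.2
eef_pos: [0.677, -0.1092, 0.6744]
eef_rot: [-177.7, 18.1, 171.0]
contact_force: [-0.0, -0.6, -0.6]
opening: 0.087
gripper_force: 0.0
```

```bash
python3 s.py
```

```text
{'time_s': 7.2, 'joints': [7.495, 32.618, 80.612, 8.435, -120.966, -101.38], 'eef_pos': [0.677, -0.109, 0.674], 'eef_rot': [-177.726, 18.065, 171.048], 'contact_force': [-0.04, -0.648, -0.644]}
```

servo_tool(
  steps=[
    [-0.32,0,-0.25,0],
    [-0.32,0,-0.25,0],
  ],
)

```text
time_s: 7.37
eef_pos: [0.6793, -0.108, 0.6816]
eef_rot: [-177.6, 19.6, 171.1]
contact_force: [-0.3, 0.1, -0.2]
opening: 0.087
gripper_force: 0.0
```

servo_tool(
  steps=[
    [-0.32,0,-0.25,0],
    [-0.32,0,-0.25,0],
  ],
)

```text
time_s: 7.53
eef_pos: [0.6801, -0.1065, 0.6905]
eef_rot: [-177.4, 21.3, 171.2]
contact_force: [0.0, -0.5, 1.0]
opening: 0.087
gripper_force: 0.0
```

servo_tool(
  steps=[
    [-0.32,0,-0.25,0],
    [-0.32,0,-0.25,0],
  ],
)

```text
time_s: 7.7
eef_pos: [0.6802, -0.1047, 0.6997]
eef_rot: [-177.2, 22.9, 171.3]
contact_force: [-0.4, -1.3, -0.1]
opening: 0.0872
gripper_force: 0.0
```

servo_tool(
  steps=[
    [-0.32,0,-0.23,0],
    [-0.32,0,-0.23,0],
  ],
)

```text
time_s: 7.87
eef_pos: [0.6817, -0.1031, 0.708]
eef_rot: [-177.1, 24.5, 171.4]
contact_force: [-0.3, -0.0, -0.4]
opening: 0.0868
gripper_force: 0.0
```

servo_tool(
  steps=[
    [-0.32,0,-0.22,0],
    [-0.32,0,-0.22,0],
  ],
)

```text
time_s: 8.03
eef_pos: [0.6835, -0.1016, 0.7161]
eef_rot: [-176.9, 26.1, 171.5]
contact_force: [0.0, -0.4, -0.4]
opening: 0.0873
gripper_force: 0.0
```

servo_tool(
  steps=[
    [-0.32,0,-0.22,0],
    [-0.32,0,-0.22,0],
  ],
)

```text
time_s: 8.2
eef_pos: [0.6838, -0.0998, 0.7255]
eef_rot: [-176.7, 27.8, 171.6]
contact_force: [0.3, -0.5, 0.1]
opening: 0.0866
gripper_force: 0.0
```

servo_tool(
  steps=[
    [-0.32,0,-0.21,0],
    [-0.32,0,-0.21,0],
  ],
)

```text
time_s: 8.37
eef_pos: [0.684, -0.0981, 0.7353]
eef_rot: [-176.5, 29.5, 171.7]
contact_force: [-0.6, -0.3, 0.6]
opening: 0.087
gripper_force: 0.0
```

servo_tool(
  steps=[
    [-0.32,0,-0.2,0],
    [-0.32,0,-0.2,0],
  ],
)

```text
time_s: 8.53
eef_pos: [0.6845, -0.0963, 0.7449]
eef_rot: [-176.3, 31.2, 171.8]
contact_force: [-0.0, -1.4, 0.4]
opening: 0.0872
gripper_force: 0.0
```

servo_tool(
  steps=[
    [-0.32,0,-0.2,0],
    [-0.32,0,-0.2,0],
  ],
)

```text
time_s: 8.7
eef_pos: [0.6836, -0.0943, 0.7554]
eef_rot: [-176.1, 32.9, 171.9]
contact_force: [0.2, -0.0, 0.8]
opening: 0.0863
gripper_force: 0.0
```

```bash
cat >> s.py <<'E'
from scipy.spatial.transform import Rotation as Ro
R=Ro.from_euler("xyz",o["eef_rot"],degrees=True).as_matrix()
z=R[:,2]; print("tilt",np.degrees(np.arccos(-z[2])),"head",np.degrees(np.arctan2(z[1],z[0])),"turn to level y",np.arctan2(-R[2,1],-R[2,0]) )
E
python3 s.py
```

```text
{'time_s': 8.7, 'joints': [11.577, 28.916, 80.62, 15.256, -110.841, -101.4], 'eef_pos': [0.684, -0.094, 0.755], 'eef_rot': [-176.114, 32.868, 171.925], 'contact_force': [0.174, -0.003, 0.761]}
tilt 33.071658029693005 head -15.208824078093262 turn to level y 0.10449566392764938
```

servo_tool(
  steps=[
    [-0.32,0,-0.2,0],
    [-0.32,0,-0.2,0],
  ],
)

```text
time_s: 8.87
eef_pos: [0.6814, -0.092, 0.7669]
eef_rot: [-175.9, 34.6, 172.1]
contact_force: [-0.0, -1.4, 0.2]
opening: 0.0872
gripper_force: 0.0
```

servo_tool(
  steps=[
    [0.03,0,0.0,0.05],
    [0.06,0,0.0,0.107],
    [0.06,0,0.0,0.107],
  ],
)

```text
time_s: 9.12
eef_pos: [0.642, -0.0852, 0.738]
eef_rot: [-179.7, 34.7, 165.4]
contact_force: [0.5, -0.0, 1.7]
opening: 0.0872
gripper_force: 0.0
```

```bash
cat >> s.py <<'E'
import sys
def to(g,name=""):
    "tool-frame shift that brings the grasp point to world g"
    t=np.array(g)+0.019*z; print(name,"shift",np.round(R.T@(t-o["eef_pos"]),4))
print("grasp now",np.round(o["eef_pos"]-.019*z,4),"open",o["opening"],o["gripper_force"]); print("world x,y,z in tool:",np.round(R.T,3).T.tolist())
for a in sys.argv[1:]: to(eval(a),a)
E
python3 s.py "(.47,-.22,.40)" "(.528,-.235,.22)" "(.528,-.235,.076)"
```

```text
{'time_s': 9.117, 'joints': [14.077, 13.451, 48.731, 16.21, -94.014, -113.129], 'eef_pos': [0.642, -0.085, 0.738], 'eef_rot': [-179.665, 34.673, 165.359], 'contact_force': [0.455, -0.042, 1.714]}
tilt 34.67477181143202 head -15.229769903862278 turn to level y 0.008457293574745473
grasp now [ 0.6316 -0.0824  0.7536] open 0.08718527832542454 0.0
world x,y,z in tool: [[-0.796, 0.256, 0.549], [0.208, 0.967, -0.149], [-0.569, -0.005, -0.822]]
(.47,-.22,.40) shift [ 0.3011 -0.1727  0.2227]
(.528,-.235,.22) shift [ 0.3543 -0.1715  0.4048]
(.528,-.235,.076) shift [ 0.4362 -0.1708  0.5232]
```

servo_tool(
  steps=[
    [0.029,-0.017,0.022,0],
    [0.058,-0.034,0.044,0],
    [0.087,-0.05,0.066,0],
    [0.116,-0.067,0.088,0],
    [0.145,-0.084,0.11,0],
    [0.174,-0.1,0.13,0],
    [0.203,-0.117,0.15,0],
    [0.232,-0.134,0.172,0],
    [0.26,-0.15,0.194,0],
    [0.29,-0.166,0.215,0],
  ],
)

```text
time_s: 9.95
eef_pos: [0.4844, -0.219, 0.3977]
eef_rot: [-179.6, 34.8, 165.5]
contact_force: [0.5, 0.6, -0.2]
opening: 0.0871
gripper_force: 0.0
```

```bash
cat > look.py <<'E'
from h import *
import sys
im=optics.get_image("wrist")
for nm in ["spice_jar_mid","shaker_mid"]:
    for d in optics.silhouettes(im,nm)[:3]:
        p=pts(im,d["pixels"]); print(nm,round(d["conf"],2),np.round(d["at"]),len(p),np.round(np.percentile(p,[3,50,97],axis=0),3).tolist() if len(p) else "")
cv2.imwrite(sys.argv[1],im["color"][:,:,::-1])
E
python3 look.py pics/w1.png; python3 s.py "(.528,-.235,.22)" "(.528,-.235,.076)"
```

```text
spice_jar_mid 0.73 [307.  52.] 3625 [[0.505, -0.255, 0.019], [0.514, -0.234, 0.106], [0.544, -0.215, 0.117]]
shaker_mid 0.88 [140.  75.] 2253 [[0.497, -0.437, 0.009], [0.509, -0.418, 0.058], [0.528, -0.408, 0.089]]
shaker_mid 0.87 [180. 128.] 1834 [[0.575, -0.433, 0.006], [0.585, -0.412, 0.055], [0.605, -0.401, 0.089]]
shaker_mid 0.59 [324. 112.] 1659 [[0.589, -0.256, 0.022], [0.598, -0.236, 0.073], [0.617, -0.221, 0.099]]
{'time_s': 10.1, 'joints': [-2.855, -9.408, -22.788, 10.256, -43.435, -107.243], 'eef_pos': [0.483, -0.219, 0.395], 'eef_rot': [-179.548, 34.285, 165.397], 'contact_force': [1.274, 0.262, 1.208]}
tilt 34.28802559308061 head -15.404688031426033 turn to level y 0.011564427625130519
grasp now [ 0.4725 -0.2162  0.4105] open 0.08727963529108791 0.0
world x,y,z in tool: [[-0.8, 0.256, 0.543], [0.208, 0.967, -0.15], [-0.563, -0.007, -0.826]]
(.528,-.235,.22) shift [ 0.059  -0.0027  0.1903]
(.528,-.235,.076) shift [ 0.1401 -0.0017  0.3093]
```

View pics/w1.png

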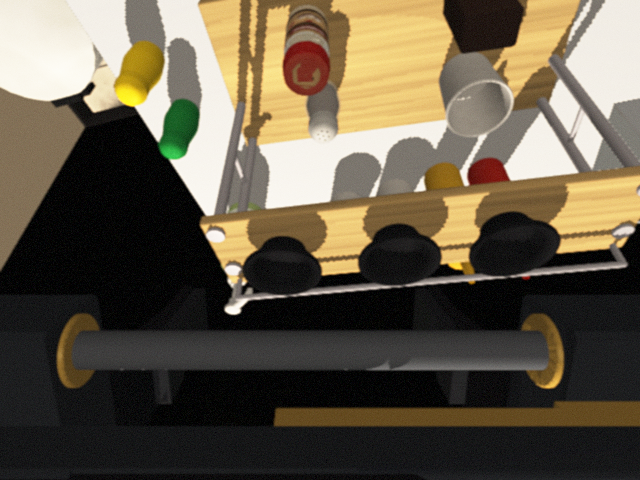

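servo_tool(
  steps=[
    [0.012,-0.001,0.038,0.01],
    [0.024,-0.001,0.076,0.01],
    [0.036,-0.002,0.114,0.01],
    [0.048,-0.002,0.152,0.01],
    [0.059,-0.003,0.19,0.01],
    [0.059,-0.003,0.19,0.01],
    [0.059,-0.003,0.19,0.01],
  ],
)

```text
time_s: 10.68
eef_pos: [0.5444, -0.2379, 0.2096]
eef_rot: [179.9, 34.6, 164.9]
contact_force: [1.4, 1.0, 0.9]
opening: 0.0868
gripper_force: 0.0
```

```bash
python3 s.py "(.528,-.235,.076)"
```

```text
{'time_s': 10.683, 'joints': [-7.568, 5.944, -41.542, 27.71, -9.138, -123.641], 'eef_pos': [0.544, -0.238, 0.21], 'eef_rot': [179.946, 34.637, 164.872], 'contact_force': [1.361, 0.996, 0.925]}
tilt 34.636910308672775 head -15.032908532162057 turn to level y -0.0013639948742935123
grasp now [ 0.534  -0.2351  0.2252] open 0.08683861355054527 0.0
world x,y,z in tool: [[-0.794, 0.26, 0.549], [0.215, 0.965, -0.147], [-0.568, 0.001, -0.823]]
(.528,-.235,.076) shift [ 0.0896 -0.0016  0.1195]
```

```bash
cat > kin.py <<'E'
from h import *
from scipy.optimize import least_squares
from scipy.spatial.transform import Rotation as Ro
Q=np.array([[-58.751,22.042,.453,0,-68.411,-14.817],[7.949,24.604,80.685,.688,-145.878,-106.772],[6.625,27.581,80.391,.989,-141.759,-105.129],[7.648,26.051,80.653,1.976,-142.082,-105.4],[5.588,31.541,80.648,2.34,-135.528,-103.248],[6.218,32.512,80.499,4.724,-129.855,-102.26],[7.495,32.618,80.612,8.435,-120.966,-101.38],[11.577,28.916,80.62,15.256,-110.841,-101.4],[14.077,13.451,48.731,16.21,-94.014,-113.129],[-2.855,-9.408,-22.788,10.256,-43.435,-107.243],[-7.568,5.944,-41.542,27.71,-9.138,-123.641]])
T=np.array([[.177,-.599,.223],[.488,-.095,.719],[.535,-.102,.693],[.519,-.098,.709],[.599,-.111,.659],[.635,-.111,.656],[.677,-.109,.674],[.684,-.094,.755],[.642,-.085,.738],[.483,-.219,.395],[.544,-.238,.21]])
E_=np.array([[180,0,-163.576],[-179.692,.306,170.608],[-179.698,1.175,170.717],[-179.569,2.749,170.673],[-179.333,3.858,170.642],[-178.637,8.706,170.776],[-177.726,18.065,171.048],[-176.114,32.868,171.925],[-179.665,34.673,165.359],[-179.548,34.285,165.397],[179.946,34.637,164.872]])
RE=Ro.from_euler("xyz",E_,degrees=True)
r=lambda a,v:Ro.from_euler(a,v,degrees=True)
def fk(q,p,s4=1,s6=1):
    r0,d,h,c,a,b,e,L,o6,dw=p
    A=r("z",q[0]);B=r("y",q[1]);C=r("y",q[1]-q[2]);W=C*r("x",s4*q[3])*r("y",-q[4])
    pos=A.apply(np.array([r0,d,h])+B.apply([c,0,a])+C.apply([b,0,e])+W.apply([L,dw,0]))
    # tool z = body x
    M=(A*W*r("x",s6*q[5]+np.degrees(o6))*r("y",90))
    return pos,M
def res(p,s4,s6):
    o=[]
    for q,t,R in zip(Q,T,RE):
        x,M=fk(q,p,s4,s6); o+=list((x-t)*1000); o+=list((M.inv()*R).as_rotvec()*200)
    return np.array(o)
best=None
for s4 in(1,-1):
  for s6 in(1,-1):
    for o6 in(0,1.57,3.14,-1.57):
      f=least_squares(res,[0,-.15,.3,0,.4,.4,0,.25,o6,0],args=(s4,s6))
      if best is None or f.cost<best[0]: best=(f.cost,s4,s6,f.x)
cost,s4,s6,P=best
FK=lambda q:fk(q,P,s4,s6)
E
cat > ikt.py <<'E'
from kin import *
print(cost,s4,s6,P.round(3),np.abs(res(P,s4,s6)).max())
lo=np.array([-179,-69.2,-61.2,-181.2,-171.1,-179]);hi=np.array([179,118,80.6,117.6,-9.14,179])
lo[5],hi[5]=-177.4,177.4
def rot(t,h):
    t,h=np.radians(t),np.radians(h);H=np.array([np.cos(h),np.sin(h),0]);u=np.array([0,0,1.])
    z=np.sin(t)*H-np.cos(t)*u;x=-(np.cos(t)*H+np.sin(t)*u);return Ro.from_matrix(np.c_[x,np.cross(z,x),z])
def ik(g,t,h):
    R=rot(t,h);tcp=np.array(g)+.019*R.as_matrix()[:,2];b=None
    for q0 in([0,20,-40,20,-30,-110],[0,20,-40,-20,-30,-60],[0,20,-40,-150,-30,60],[0,20,-40,100,-20,160]):
        f=least_squares(lambda q:np.r_[(FK(q)[0]-tcp)*1000,(FK(q)[1].inv()*R).as_rotvec()*200],np.clip(q0,lo+1,hi-1),bounds=(lo,hi))
        if b is None or f.cost<b.cost: b=f
    return b
for nm,g in(("jar",(.528,-.235,.076)),("shaker",(.61,-.2385,.057)),("shakerpre",(.54,-.2385,.16)),("pan",(.491,.168,.155)),("park",(.43,-.07,.066))):
  for t in (0,20,30,35):
    for h in ((-15,-5,5,15) if t else (-10,)):
      b=ik(g,t,h);print(nm,t,h,round(b.cost,2),b.x.round(0))
E
python3 ikt.py
```

```text
0.8363793980566614 -1 -1 [-0.000e+00 -1.000e-03  1.620e-01  1.000e-03  5.640e-01  4.210e-01
 -0.000e+00  3.070e-01 -1.571e+00 -1.580e-01] 0.5026470033412805
jar 0 -10 0.0 [ -8.  27. -18.  -0. -45. -92.]
jar 20 -15 0.0 [  -7.   21.  -38.   14.  -12. -111.]
jar 20 -5 0.0 [ -9.  22. -30.  -4. -18. -83.]
jar 20 5 0.0 [-11.  22. -26. -14. -24. -62.]
jar 20 15 0.0 [-14.  23. -22. -20. -29. -45.]
jar 30 -15 153.36 [-10.  21. -32. -14.  -9. -80.]
jar 30 -5 0.76 [-11.  21. -31. -20.  -9. -65.]
jar 30 5 0.0 [-16.  21. -24. -33. -19. -40.]
jar 30 15 0.0 [-20.  22. -20. -38. -27. -24.]
jar 35 -15 205.57 [-15.  21. -27. -41.  -9. -49.]
jar 35 -5 0.64 [-14.  21. -28. -38.  -9. -45.]
jar 35 5 0.0 [-20.  21. -23. -47. -19. -24.]
jar 35 15 0.0 [-24.  23. -19. -49. -28. -11.]
shaker 0 -10 0.0 [ -7.  35.  -7.  -0. -48. -93.]
shaker 20 -15 0.0 [  -6.   29.  -27.   12.  -15. -110.]
shaker 20 -5 0.0 [ -8.  29. -21.  -3. -20. -85.]
shaker 20 5 0.0 [-10.  29. -17. -12. -25. -65.]
shaker 20 15 0.0 [-12.  30. -13. -18. -30. -49.]
shaker 30 -15 146.14 [ -8.  28. -25.  -6.  -9. -90.]
shaker 30 -5 1.14 [ -9.  28
[... 1628 characters left out ...]
18.   6. -57. 113.  -9. 154.]
park 0 -10 0.0 [  12.   17.  -38.   -0.  -35. -112.]
park 20 -15 247.47 [  11.   11.  -59.   39.   -9. -154.]
park 20 -5 162.09 [  13.   12.  -53.   12.   -9. -119.]
park 20 5 46.38 [ 12.  12. -50.  -0.  -9. -96.]
park 20 15 0.0 [ 11.  12. -48.  -8. -10. -79.]
park 30 -15 206.07 [ -30.   13.  -52. -155.   -9.   79.]
park 30 -5 493.43 [ -7.  13. -39. -66.  -9. -22.]
park 30 5 125.96 [  1.  12. -41. -46.  -9. -41.]
park 30 15 0.0 [  3.  12. -42. -40.  -9. -40.]
park 35 -15 47.83 [ -28.   13.  -47. -135.   -9.   57.]
park 35 -5 132.93 [ -19.   13.  -41. -101.   -9.   22.]
park 35 5 28.68 [ -7.  12. -39. -67.  -9. -14.]
park 35 15 0.0 [ -7.  12. -38. -61. -14. -11.]
```

```bash
cat > sim.py <<'E'
from kin import *
LO=np.array([-179.83,-69.29,-61.27,-181.25,-171.15,-177.46]);HI=np.array([179.83,118.12,80.66,117.63,-9.14,177.46])
VM=np.array([159.86,159.86,180,180,180,180])*.7/12
def solve(q,pos,R,w,it=None):
    lo=np.maximum(LO,q-VM);hi=np.minimum(HI,q+VM);eps=1e-6
    lo=np.minimum(lo,q-eps);hi=np.maximum(hi,q+eps)
    f=least_squares(lambda x:np.r_[(FK(x)[0]-pos),(FK(x)[1].inv()*R).as_rotvec()*w],q,bounds=(lo,hi),max_nfev=it)
    return np.clip(f.x,LO,HI)
def call(q,rows,w):
    p0,R0=FK(q)
    for r_ in rows:
        tp=p0+R0.apply(r_[:3]);Rt=R0*Ro.from_rotvec([0,0,r_[3]])
        p,Rc=FK(q);d=tp-p;n=np.linalg.norm(d);tp=p+d*min(1,.0417/max(n,1e-9))
        rv=(Rc.inv()*Rt).as_rotvec();a=np.linalg.norm(rv);Rt=Rc*Ro.from_rotvec(rv*min(1,.125/max(a,1e-9)))
        q=solve(q,tp,Rt,w)
    return q
def desc(q):
    p,R=FK(q);z=R.as_matrix()[:,2];M=R.as_matrix()
    return p.round(3),"tilt %.1f head %.1f lvl %.3f"%(np.degrees(np.arccos(-z[2])),np.degrees(np.arctan2(z[1],z[0])),np.arctan2(-M[2,1],-M[2,0])),q.round(1)
E
python3 - <<'E'
from sim import *
for w in(.1,.3,.5,.7,1,2):
    q=np.array([6.218,32.512,80.499,4.724,-129.855,-102.26])
    for r_ in [[-.3,0,-.25,0]]*4+[[-.32,0,-.22,0]]*2: q=call(q,[r_,r_],w)
    p,R=FK(q);print(w,p.round(3),R.as_euler("xyz",degrees=True).round(2),q.round(2))
print("true .677 -.109 .674 / -177.73 18.07 171.05 / 7.5 32.6 80.6 8.4 -121 -101.4")
E
```

```text
0.1 [ 0.677 -0.084  1.06 ] [-135.21   81.97 -149.28] [  18.66   20.86   77.09   35.91  -67.58 -103.45]
0.3 [ 0.693 -0.104  0.807] [-174.43   42.66  173.07] [  12.09   27.33   80.66   18.65 -103.01 -100.26]
0.5 [ 0.681 -0.108  0.695] [-177.2    22.26  171.29] [   8.35   31.64   80.66   10.29 -118.04 -101.08]
0.7 [ 0.675 -0.108  0.662] [-177.93   15.56  170.99] [   7.18   33.29   80.66    7.48 -122.74 -101.62]
1 [ 0.672 -0.109  0.645] [-178.29   12.02  170.87] [   6.57   34.2    80.66    5.97 -125.19 -101.96]
2 [ 0.669 -0.109  0.634] [-178.55    9.52  170.8 ] [   6.15   34.86   80.66    4.89 -126.89 -102.24]
true .677 -.109 .674 / -177.73 18.07 171.05 / 7.5 32.6 80.6 8.4 -121 -101.4
```

```bash
cat > g.py <<'E'
from sim import *
import sys
def zt(q): return FK(q)[1].as_matrix()[:,2]
def tgt(t,h):
    t,h=np.radians([t,h]); return np.array([np.sin(t)*np.cos(h),np.sin(t)*np.sin(h),-np.cos(t)])
def greedy(q,goal,ok,n=25,w=.6):
    dirs=[np.array(d)/np.linalg.norm(d) for d in np.ndindex(3,3,3) if 1 for d in [np.array(d)-1] if np.any(d)]
    out=[]
    err=lambda q:np.degrees(np.arccos(np.clip(zt(q)@goal,-1,1)))
    for k in range(n):
        R=FK(q)[1];c=[]
        for d in dirs:
            r_=np.r_[R.inv().apply(d*.3),0].round(2)
            q2=call(q,[r_,r_],w);
            if ok(FK(q2)[0]): c.append((err(q2),r_,q2))
        if not c: break
        e,r_,q2=min(c,key=lambda a:a[0])
        if e>err(q)-.15: break
        q=q2; out.append(r_)
        if e<2.0: break
    return q,out,err(q)
E
cat > t1.py <<'E'
from g import *
ok=lambda p:p[2]>.27 and p[0]<.72 and p[2]<.85 and p[1]>-.7 and p[1]<.3 and np.hypot(*p[:2])>.3
qs=np.array([-7.568,5.944,-41.542,27.71,-9.138,-123.641])
def go(q,p):
    for _ in range(40):
        R=FK(q)[1];d=R.inv().apply(np.array(p)-FK(q)[0])
        if np.linalg.norm(d)<.004: break
        q=call(q,[np.r_[d,0]],.6)
    return q
for goal in((32,6),(0,0)):
  for st in((.54,-.24,.30),(.45,-.15,.3),(.38,-.2,.35),(.5,.1,.3),(.4,-.45,.35),(.62,-.15,.6),(.45,.25,.6)):
    q=go(qs,st);a=desc(q);q,o,e=greedy(q,tgt(*goal),ok)
    print(goal,st,a[1],"->",len(o),round(e,1),*desc(q),flush=True)
E
time python3 t1.py
```

```text
(32, 6) (0.54, -0.24, 0.3) tilt 34.7 head -15.3 lvl 0.003 -> 1 11.8 [ 0.54  -0.159  0.303] tilt 34.6 head -15.1 lvl -0.000 [   4.7   -3.1  -35.7   25.4  -26.6 -129.5]
(32, 6) (0.45, -0.15, 0.3) tilt 34.6 head -15.0 lvl -0.001 -> 0 11.8 [ 0.45 -0.15  0.3 ] tilt 34.6 head -15.0 lvl -0.001 [   7.8  -13.6  -45.1   27.3  -28.8 -133.5]
(32, 6) (0.38, -0.2, 0.35) tilt 34.6 head -15.0 lvl -0.001 -> 7 7.9 [0.314 0.017 0.288] tilt 28.0 head -7.8 lvl -0.059 [  64.4  -34.1  -54.2   29.8  -64.  -177.5]
(32, 6) (0.5, 0.1, 0.3) tilt 34.1 head -14.3 lvl -0.008 -> 2 9.4 [0.454 0.14  0.271] tilt 28.9 head -11.7 lvl -0.001 [  49.9   -6.5  -44.4   37.8  -44.  -177.5]
(32, 6) (0.4, -0.45, 0.35) tilt 35.2 head -18.3 lvl 0.039 -> 0 13.7 [ 0.4  -0.45  0.35] tilt 35.2 head -18.3 lvl 0.039 [-40.    2.6  -8.3 -16.9 -47.1 -58.1]
(32, 6) (0.62, -0.15, 0.6) tilt 34.6 head -15.0 lvl -0.001 -> 0 11.8 [ 0.62 -0.15  0.6 ] tilt 34.6 head -15.0 lvl -0.001 [   6.6    3.4   16.1   12.8  -70.5 -112.5]
(32, 6) (0.45, 0.25, 0.6) tilt 34.6 head -15.0 lvl -0.001 -> 4 10.3 [0.361 0.193 0.438] tilt 29.1 head -13.5 lvl 0.078 [  
[... 536 characters left out ...]
0e+01 -1.775e+02]
(0, 0) (0.5, 0.1, 0.3) tilt 34.1 head -14.3 lvl -0.008 -> 15 1.9 [0.144 0.292 0.316] tilt 1.9 head -26.3 lvl 0.596 [  95.   -13.2  -26.     1.7  -78.2 -177.5]
(0, 0) (0.4, -0.45, 0.35) tilt 35.2 head -18.3 lvl 0.039 -> 0 35.2 [ 0.4  -0.45  0.35] tilt 35.2 head -18.3 lvl 0.039 [-40.    2.6  -8.3 -16.9 -47.1 -58.1]
(0, 0) (0.62, -0.15, 0.6) tilt 34.6 head -15.0 lvl -0.001 -> 0 34.6 [ 0.62 -0.15  0.6 ] tilt 34.6 head -15.0 lvl -0.001 [   6.6    3.4   16.1   12.8  -70.5 -112.5]
(0, 0) (0.45, 0.25, 0.6) tilt 34.6 head -15.0 lvl -0.001 -> 18 4.8 [0.106 0.285 0.293] tilt 4.8 head -82.8 lvl 1.677 [ 100.8  -12.3  -28.    -0.3  -79.1 -177.5]
real	0m33.257s
user	0m33.801s
sys	0m0.020s
```

```bash
cat > t2.py <<'E'
from g import *
import g
from t1 import go
E
sed -i '/^for goal/,$d' t1.py
sed -i 's/^def greedy.*/def greedy(q,goal,ok,n=25,w=.6,turns=(0,)):/; s/for d in dirs:/for d,tn in [(d,t) for d in dirs for t in turns]:/; s/np.r_\[R.inv().apply(d\*.3),0\]/np.r_[R.inv().apply(d*.3),tn]/' g.py
cat > t2.py <<'E'
from t1 import *
from multiprocessing import Pool
ok2=lambda p:p[2]>(.27 if p[1]<.25 else .45) and p[0]<.72 and p[2]<.9 and -.7<p[1]<.55 and np.hypot(*p[:2])>.35
def job(a):
    goal,st=a;q=go(qs,st);s=desc(q)[1];q,o,e=greedy(q,tgt(*goal),ok2,turns=(-.25,0,.25));return goal,st,s,len(o),round(e,1),desc(q)
def park(a):
    q=go(qh,(a[0],a[1],.2));q=go(q,(a[0],a[1],.066-.016));p=FK(q)[0];return a,desc(q),np.linalg.norm(p-[a[0],a[1],.05]).round(3)
if __name__=="__main__":
    L=[(g_,s) for g_ in((32,8),(5,0)) for s in((.54,-.24,.3),(.5,.1,.3),(.62,-.15,.6),(.45,.25,.6),(.3,.5,.7),(.5,.35,.55),(.4,-.45,.4))]
    with Pool() as P:
        for r_ in P.imap(job,L): print(*r_,flush=True)
E
nproc; time timeout 500 python3 t2.py
```

```text
4
(32, 8) (0.54, -0.24, 0.3) tilt 34.7 head -15.3 lvl 0.003 5 1.8 (array([ 0.52 , -0.071,  0.336]), 'tilt 30.2 head 8.1 lvl -1.461', array([  10.8,   -6.1,  -23.7,    2. ,  -42.2, -177.5]))
(32, 8) (0.5, 0.1, 0.3) tilt 34.1 head -14.3 lvl -0.008 3 8.1 (array([0.428, 0.008, 0.346]), 'tilt 25.0 head -0.7 lvl -0.809', array([  32.6,  -16.5,  -33.5,   16.9,  -52.8, -177.5]))
(32, 8) (0.62, -0.15, 0.6) tilt 34.6 head -15.0 lvl -0.001 7 1.9 (array([ 0.604, -0.183,  0.443]), 'tilt 30.2 head 9.2 lvl -1.830', array([  -6.2,    5. ,    6. ,   -8.7,  -62. , -177.5]))
(32, 8) (0.45, 0.25, 0.6) tilt 34.6 head -15.0 lvl -0.001 14 1.6 (array([ 0.198, -0.619,  0.532]), 'tilt 33.0 head 10.2 lvl -2.772', array([ -75.5,   22.7,   49.3,  -35.3, -109.7, -177.5]))
(32, 8) (0.3, 0.5, 0.7) tilt 32.9 head -14.8 lvl 0.036 5 9.6 (array([0.22 , 0.546, 0.751]), 'tilt 37.3 head -6.1 lvl 1.142', array([  97.1,   34.2,   75.1,   49.2, -128.8,  -95.1]))
(32, 8) (0.5, 0.35, 0.55) tilt 34.6 head -15.0 lvl -0.001 14 2.9 (array([ 0.649, -0.558,  0.533]), 'tilt 33.8 head 12.4 lvl -1.754', array([ -40.2,   42. ,   80.7,  
[... 857 characters left out ...]
55 ]), 'tilt 13.8 head 14.8 lvl -0.849', array([  31.2,   18.9,   38.7,    3.9,  -96.5, -154.2]))
(5, 0) (0.3, 0.5, 0.7) tilt 32.9 head -14.8 lvl 0.036 25 12.4 (array([ 0.377, -0.01 ,  0.784]), 'tilt 14.0 head -61.9 lvl -0.044', array([  34.6,    9.2,   59.7,   21.9, -140. , -172.1]))
(5, 0) (0.5, 0.35, 0.55) tilt 34.6 head -15.0 lvl -0.001 15 2.5 (array([0.631, 0.083, 0.538]), 'tilt 7.4 head 7.1 lvl -1.044', array([  23.1,   18.6,   38. ,    2.1, -102.3, -165.3]))
(5, 0) (0.4, -0.45, 0.4) tilt 35.1 head -17.7 lvl 0.031 8 26.6 (array([-0.084, -0.559,  0.302]), 'tilt 31.1 head -23.6 lvl 2.004', array([-100.3,   12.8,    3.8,  -31.3,  -75.4,  108. ]))
real	1m10.608s
user	3m52.464s
sys	0m0.052s
```

```bash
sed -i 's/if e<2.0: break/if e<stop: break/; s/turns=(0,)):/turns=(0,),stop=2.0):/' g.py
cat > t3.py <<'E'
from t2 import *
if __name__=="__main__":
    for gl in ((33,7),(32,9)):
        q=go(qs,(.54,-.24,.30));q,o,e=greedy(q,tgt(*gl),ok2,turns=(-.25,0,.25),stop=1.)
        print(gl,e,desc(q),[list(map(float,r_)) for r_ in o])
        for r_ in []: pass
        # relevel and test targets
        l=np.arctan2(-FK(q)[1].as_matrix()[2,1],-FK(q)[1].as_matrix()[2,0])
        for k in range(0,20): 
            q=call(q,[[0,0,0,np.clip(l,-.12,.12)]],.6); l-=np.clip(l,-.12,.12)
        print(desc(q))
        zz=FK(q)[1].as_matrix()[:,2]
        for nm,g in(("jar",(.528,-.235,.2)),("jar",(.528,-.235,.076)),("shpre",(.53,-.238,.18)),("shaker",(.61,-.2385,.057)),("jarslot",(.528,-.235,.057)),("parkR",(.43,-.31,.066)),("parkL",(.43,-.08,.066)),("parkF",(.44,-.2,.066)),("parkFL",(.43,-.12,.066))):
            q1=go(q,np.array(g)+.019*zz); print(nm,desc(q1),np.linalg.norm(FK(q1)[0]-g-.019*zz).round(4))
E
python3 t3.py
```

```text
(33, 7) 2.549865532025302 (array([ 0.564, -0.122,  0.285]), 'tilt 30.7 head 9.1 lvl -1.725', array([   1.7,    2.2,  -20.3,   -6.2,  -37.2, -177.5])) [[0.06, 0.29, -0.05, 0.25], [0.13, 0.27, -0.04, 0.25], [0.23, 0.1, 0.16, 0.25], [0.24, 0.18, -0.02, 0.25], [0.11, -0.23, -0.15, 0.25], [-0.06, 0.25, 0.15, 0.25]]
(array([ 0.564, -0.122,  0.285]), 'tilt 30.7 head 9.1 lvl 0.000', array([  1.7,   2.2, -20.3,  -6.2, -37.2, -78.6]))
jar (array([ 0.538, -0.233,  0.184]), 'tilt 30.7 head 9.1 lvl 0.000', array([-15.4,  10.9, -19.9, -22.8, -32.9, -49.2])) 0.0
jar (array([ 0.538, -0.233,  0.061]), 'tilt 30.7 head 9.1 lvl 0.000', array([-17.9,  21.5, -22.5, -37.3, -22.4, -31.3])) 0.002
shpre (array([ 0.54 , -0.236,  0.164]), 'tilt 30.7 head 9.1 lvl 0.000', array([-15.8,  12.6, -20.3, -24.5, -31.1, -46.9])) 0.0011
shaker (array([ 0.62 , -0.237,  0.041]), 'tilt 30.7 head 9.1 lvl 0.000', array([-15. ,  28.5, -14.6, -34. , -21.8, -37. ])) 0.0
jarslot (array([ 0.538, -0.233,  0.041]), 'tilt 30.7 head 9.1 lvl 0.000', array([-18.8,  23.6, -22.2, -40.8, -21.4, -26.8])) 0.0
parkR (array([ 0.44 , -0.308,  0
[... 1338 characters left out ...]
, array([-14.5,  28.5, -14.9, -32.5, -21.4, -39.2])) 0.0
jarslot (array([ 0.537, -0.234,  0.041]), 'tilt 30.2 head 8.5 lvl 0.000', array([-18.1,  23.5, -22.6, -39.3, -20.8, -29.2])) 0.0
parkR (array([ 0.439, -0.309,  0.05 ]), 'tilt 30.2 head 8.5 lvl 0.000', array([-33.8,  20.8, -23.9, -43.9, -29.3, -11.8])) 0.0
parkL (array([ 0.44 , -0.079,  0.05 ]), 'tilt 27.4 head 14.5 lvl -0.102', array([  4.4,  12.1, -43. , -30.6,  -9.1, -56.6])) 0.0007
parkF (array([ 0.449, -0.199,  0.05 ]), 'tilt 29.4 head 7.1 lvl 0.017', array([-17. ,  15.9, -33.4, -41.4, -17.7, -27.7])) 0.0
parkFL (array([ 0.439, -0.119,  0.05 ]), 'tilt 28.5 head 9.2 lvl -0.017', array([ -1.7,  12.7, -41.5, -33.7,  -9.3, -48.1])) 0.0
```

servo_tool(
  steps=[
    [-0.028,0,-0.04,0],
    [-0.052,0,-0.075,0],
    [-0.052,0,-0.075,0],
  ],
)

```text
time_s: 10.93
eef_pos: [0.5495, -0.2372, 0.3165]
eef_rot: [179.6, 36.1, 164.9]
contact_force: [1.5, -0.4, 2.5]
opening: 0.0865
gripper_force: 0.0
```

```bash
python3 s.py
```

```text
{'time_s': 10.933, 'joints': [-5.299, -0.023, -26.824, 11.636, -27.933, -108.268], 'eef_pos': [0.55, -0.237, 0.316], 'eef_rot': [179.649, 36.108, 164.88], 'contact_force': [1.487, -0.384, 2.511]}
tilt 36.10995816795021 head -14.524466255947896 turn to level y -0.008392653911864476
grasp now [ 0.5387 -0.2344  0.3318] open 0.08652921871679665 0.0
world x,y,z in tool: [[-0.78, 0.257, 0.571], [0.211, 0.966, -0.148], [-0.589, 0.005, -0.808]]
```

servo_tool(
  steps=[
    [0.06,0.29,-0.05,0.25],
    [0.06,0.29,-0.05,0.25],
  ],
)

```text
time_s: 11.1
eef_pos: [0.5471, -0.1898, 0.3116]
eef_rot: [173.6, 35.0, 154.2]
contact_force: [0.2, -0.1, -0.5]
opening: 0.0871
gripper_force: 0.0
```

servo_tool(
  steps=[
    [0.13,0.27,-0.04,0.25],
    [0.13,0.27,-0.04,0.25],
  ],
)

```text
time_s: 11.27
eef_pos: [0.5436, -0.1414, 0.3067]
eef_rot: [168.2, 33.4, 144.5]
contact_force: [0.5, 0.3, 0.7]
opening: 0.0872
gripper_force: 0.0
```

servo_tool(
  steps=[
    [0.23,0.1,0.06,0.25],
    [0.23,0.1,0.06,0.25],
  ],
)

```text
time_s: 11.43
eef_pos: [0.5308, -0.1093, 0.2803]
eef_rot: [163.1, 31.1, 135.1]
contact_force: [0.3, -1.0, -0.7]
opening: 0.087
gripper_force: 0.0
```

servo_tool(
  steps=[
    [0.24,0.18,-0.02,0.25],
    [0.24,0.18,-0.02,0.25],
  ],
)

```text
time_s: 11.6
eef_pos: [0.5205, -0.0747, 0.2863]
eef_rot: [157.4, 23.1, 124.0]
contact_force: [1.0, -1.2, 1.9]
opening: 0.0868
gripper_force: 0.0
```

```bash
python3 s.py
```

```text
{'time_s': 11.6, 'joints': [15.377, -5.575, -39.607, 26.832, -29.205, -177.198], 'eef_pos': [0.521, -0.075, 0.286], 'eef_rot': [157.392, 23.068, 123.972], 'contact_force': [1.019, -1.166, 1.908]}
tilt 31.86045439641481 head -9.28404310287004 turn to level y -0.7342877971357665
grasp now [ 0.5106 -0.0731  0.3024] open 0.08678657264228383 0.0
world x,y,z in tool: [[-0.514, 0.681, 0.521], [0.763, 0.641, -0.085], [-0.392, 0.354, -0.849]]
```

```bash
cat > t4.py <<'E'
from t2 import *
if __name__=="__main__":
    q0=np.array(telemetry.get_obs()["joints"]);q0=np.clip(q0,LO+.01,HI-.01)
    for gl in ((33,7),(34,9)):
        q,o,e=greedy(q0,tgt(*gl),ok2,turns=(0,.12,.25),stop=1.2)
        print(gl,e,desc(q),[list(map(float,r_)) for r_ in o])
E
python3 t4.py
```

```text
(33, 7) 3.936519607853147 (array([ 0.501, -0.068,  0.358]), 'tilt 29.1 head 5.9 lvl -1.364', array([  12.9,   -8.8,  -23.3,    4.7,  -46.7, -177.5])) [[0.23, 0.19, -0.03, 0.25], [0.18, 0.02, -0.24, 0.25]]
(34, 9) 4.902230699587191 (array([ 0.58 , -0.091,  0.314]), 'tilt 29.2 head 10.9 lvl -1.665', array([   5.3,    2.5,  -16. ,   -4.1,  -42.5, -177.5])) [[0.23, 0.19, -0.03, 0.25], [0.27, -0.06, -0.11, 0.25], [-0.09, 0.25, 0.14, 0.25]]
```

servo_tool(
  steps=[
    [0.23,0.19,-0.03,0.25],
    [0.23,0.19,-0.03,0.25],
  ],
)

```text
time_s: 11.77
eef_pos: [0.5383, -0.0536, 0.3111]
eef_rot: [153.0, 14.2, 114.8]
contact_force: [0.8, -1.5, 1.6]
opening: 0.0868
gripper_force: 0.0
```

servo_tool(
  steps=[
    [0.18,0.02,-0.24,0.25],
    [0.18,0.02,-0.24,0.25],
  ],
)

```text
time_s: 11.93
eef_pos: [0.5038, -0.0664, 0.3629]
eef_rot: [151.0, 5.6, 106.3]
contact_force: [0.4, -0.9, 0.3]
opening: 0.0873
gripper_force: 0.0
```

```bash
python3 s.py
```

```text
{'time_s': 11.933, 'joints': [12.838, -8.733, -22.633, 4.451, -46.876, -177.289], 'eef_pos': [0.504, -0.066, 0.363], 'eef_rot': [151.023, 5.638, 106.287], 'contact_force': [0.431, -0.876, 0.253]}
tilt 29.473393974888793 head 6.227173166761882 turn to level y -1.3697748211565557
grasp now [ 0.4945 -0.0674  0.3794] open 0.08725211860657663 0.0
world x,y,z in tool: [[-0.279, 0.826, 0.489], [0.955, 0.291, 0.053], [-0.098, 0.482, -0.871]]
```

```bash
python3 s.py "(.528,-.235,.22)"; cat > jx.py <<'E'
E
python3 - <<'E'
# wrist-only: simulated outward pushes near full reach for more tilt after levelling
E
```

```text
{'time_s': 11.933, 'joints': [12.838, -8.733, -22.633, 4.451, -46.876, -177.289], 'eef_pos': [0.504, -0.066, 0.363], 'eef_rot': [151.023, 5.638, 106.287], 'contact_force': [0.431, -0.876, 0.253]}
tilt 29.473393974888793 head 6.227173166761882 turn to level y -1.3697748211565557
grasp now [ 0.4945 -0.0674  0.3794] open 0.08725211860657663 0.0
world x,y,z in tool: [[-0.279, 0.826, 0.489], [0.955, 0.291, 0.053], [-0.098, 0.482, -0.871]]
(.528,-.235,.22) shift [-0.1538 -0.0979  0.1462]
```

servo_tool(
  steps=[
    [-0.02,-0.012,0,-0.115],
    [-0.04,-0.024,0.01,-0.23],
    [-0.06,-0.036,0.02,-0.345],
    [-0.08,-0.048,0.03,-0.46],
    [-0.1,-0.06,0.04,-0.575],
    [-0.12,-0.075,0.055,-0.69],
    [-0.14,-0.088,0.07,-0.805],
    [-0.154,-0.098,0.085,-0.92],
    [-0.154,-0.098,0.1,-1.035],
    [-0.154,-0.098,0.12,-1.15],
  ],
)

```text
time_s: 12.77
eef_pos: [0.5242, -0.2421, 0.2264]
eef_rot: [170.7, 28.2, 165.6]
contact_force: [0.1, 0.1, -0.1]
opening: 0.0874
gripper_force: 0.0
```

servo_tool(
  steps=[
    [0,0,0.014,-0.11],
    [0,0,0.026,-0.22],
    [0,0,0.026,-0.22],
  ],
)

```text
time_s: 13.02
eef_pos: [0.536, -0.2387, 0.2007]
eef_rot: [177.3, 29.1, 179.7]
contact_force: [0.9, -0.2, -1.2]
opening: 0.0867
gripper_force: 0.0
```

```bash
python3 s.py "(.528,-.235,.076)" "(.526,-.237,.076)"
```

```text
{'time_s': 13.017, 'joints': [-13.77, 9.461, -20.349, -16.766, -33.442, -63.95], 'eef_pos': [0.536, -0.239, 0.201], 'eef_rot': [177.327, 29.117, 179.749], 'contact_force': [0.894, -0.204, -1.16]}
tilt 29.229209869881377 head 5.229905895054597 turn to level y -0.08353821084019483
grasp now [ 0.5268 -0.2396  0.2173] open 0.0866701987056398 0.0
world x,y,z in tool: [[-0.874, -0.018, 0.486], [0.004, 0.999, 0.045], [-0.487, 0.041, -0.873]]
(.528,-.235,.076) shift [ 0.0677 -0.0012  0.1241]
(.526,-.237,.076) shift [ 0.0694 -0.0032  0.123 ]
```

servo_tool(
  steps=[
    [0.02,0,0.04,0],
    [0.02,0,0.04,0],
    [0.02,0,0.04,0],
  ],
)

```text
time_s: 13.27
eef_pos: [0.535, -0.2369, 0.1544]
eef_rot: [177.2, 28.7, 179.4]
contact_force: [-0.3, -0.8, 0.7]
opening: 0.087
gripper_force: 0.0
```

```bash
python3 s.py "(.528,-.235,.076)"
```

```text
{'time_s': 13.267, 'joints': [-13.854, 12.721, -22.849, -19.56, -28.316, -60.846], 'eef_pos': [0.535, -0.237, 0.154], 'eef_rot': [177.154, 28.749, 179.442], 'contact_force': [-0.265, -0.785, 0.744]}
tilt 28.878043004016124 head 5.343158883242206 turn to level y -0.09025637535174688
grasp now [ 0.5258 -0.2378  0.171 ] open 0.08704414067449655 0.0
world x,y,z in tool: [[-0.877, -0.014, 0.481], [0.009, 0.999, 0.045], [-0.481, 0.044, -0.876]]
(.528,-.235,.076) shift [ 0.0438 -0.0014  0.0844]
```

servo_tool(
  steps=[
    [0.011,0,0.021,-0.045],
    [0.022,-0.001,0.042,-0.09],
    [0.033,-0.001,0.063,-0.09],
    [0.044,-0.001,0.084,-0.09],
    [0.044,-0.001,0.084,-0.09],
    [0.044,-0.001,0.084,-0.09],
  ],
)

```text
time_s: 13.77
eef_pos: [0.5375, -0.2349, 0.0605]
eef_rot: [-179.9, 28.9, -174.6]
contact_force: [0.3, -0.4, 1.0]
opening: 0.087
gripper_force: 0.0
```

```bash
python3 look.py pics/w2.png; python3 s.py "(.528,-.235,.076)"
```

```text
spice_jar_mid 0.75 [307. 291.] 20398 [[0.505, -0.258, 0.017], [0.508, -0.24, 0.073], [0.52, -0.218, 0.115]]
shaker_mid 0.91 [ 10. 279.] 619 [[0.584, -0.407, 0.002], [0.591, -0.403, 0.009], [0.601, -0.401, 0.019]]
{'time_s': 13.917, 'joints': [-15.145, 21.126, -24.522, -30.476, -19.351, -42.734], 'eef_pos': [0.537, -0.235, 0.061], 'eef_rot': [-179.809, 29.038, -174.496], 'contact_force': [0.337, 0.246, 0.353]}
tilt 29.038551477319228 head 5.1111900006914395 turn to level y 0.005991528075712533
grasp now [ 0.5282 -0.2356  0.0779] open 0.08700623704174665 0.0
world x,y,z in tool: [[-0.87, -0.094, 0.483], [-0.084, 0.996, 0.043], [-0.485, -0.003, -0.874]]
(.528,-.235,.076) shift [0.0011 0.0006 0.0016]
```

View pics/w2.png

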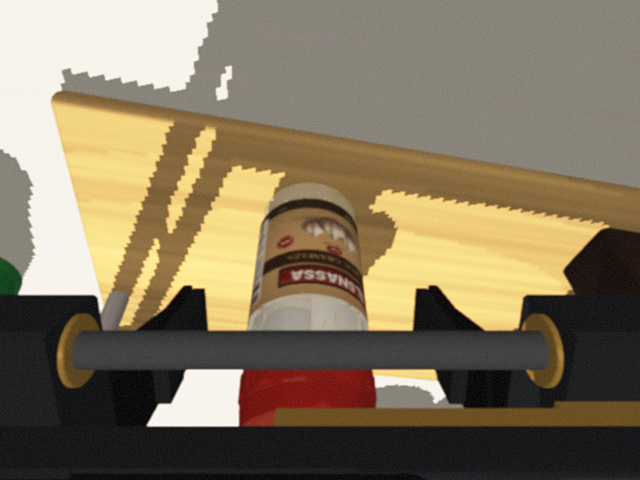

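servo_tool(
  steps=[
    [0,0,0,0],
    [0,0,0,0],
    [0,0,0,0],
    [0,0,0,0],
    [0,0,0,0],
    [0,0,0,0],
  ],
  gripper=-1,
  squeeze=20,
)

```text
time_s: 14.42
eef_pos: [0.5355, -0.2342, 0.0581]
eef_rot: [-180.0, 28.7, -174.6]
contact_force: [-0.1, -0.8, 0.4]
opening: 0.0549
gripper_force: 0.0
```

```bash
python3 s.py "(.528,-.2356,.0779)" "(.528,-.2356,.16)" "(.415,-.21,.16)"
```

```text
{'time_s': 14.417, 'joints': [-15.162, 21.347, -24.672, -30.586, -19.314, -42.648], 'eef_pos': [0.535, -0.234, 0.058], 'eef_rot': [-179.966, 28.742, -174.606], 'contact_force': [-0.149, -0.759, 0.427]}
tilt 28.742338050421957 head 5.324149025604596 turn to level y 0.0010689100464682318
grasp now [ 0.5264 -0.235   0.0747] open 0.05485174487676197 0.0
world x,y,z in tool: [[-0.873, -0.094, 0.479], [-0.082, 0.996, 0.045], [-0.481, -0.001, -0.877]]
(.528,-.2356,.0779) shift [-0.0029 -0.0007 -0.002 ]
(.528,-.2356,.16) shift [-0.0424 -0.0008 -0.074 ]
(.415,-.21,.16) shift [ 0.0541  0.0353 -0.127 ]
```

servo_tool(
  steps=[
    [0,0,0,0],
    [0,0,0,0],
    [0,0,0,0],
    [0,0,0,0],
  ],
)

```text
time_s: 14.75
eef_pos: [0.5356, -0.2344, 0.0581]
eef_rot: [-179.9, 28.8, -174.6]
contact_force: [0.2, -0.6, -0.4]
opening: 0.0438
gripper_force: 19.8
```

```bash
python3 s.py
```

```text
{'time_s': 14.75, 'joints': [-15.168, 21.358, -24.661, -30.583, -19.297, -42.643], 'eef_pos': [0.536, -0.234, 0.058], 'eef_rot': [-179.948, 28.754, -174.603], 'contact_force': [0.175, -0.602, -0.41]}
tilt 28.753662720047092 head 5.289424257235038 turn to level y 0.0016515814839373544
grasp now [ 0.5265 -0.2352  0.0747] open 0.043823836581396665 19.808674429793882
world x,y,z in tool: [[-0.873, -0.094, 0.479], [-0.082, 0.996, 0.044], [-0.481, -0.001, -0.877]]
```

```bash
cat > t5.py <<'E'
from t1 import *
q0=np.clip(np.array(telemetry.get_obs()["joints"]),LO+.01,HI-.01)
p0=FK(q0)[0];print(desc(q0),telemetry.get_obs()["eef_pos"])
q1=go(q0,p0+[0,0,.06]);print(desc(q1))
for xy in((.415,-.21),(.42,-.23),(.43,-.26),(.42,-.15)):
    d=np.array([xy[0]-.5265,xy[1]+.2352,.06]);q2=go(q1,p0+d);q3=go(q2,p0+d-[0,0,.0685]);print(xy,desc(q2),desc(q3))
E
python3 t5.py
```

```text
(array([ 0.536, -0.235,  0.059]), 'tilt 28.8 head 5.3 lvl 0.002', array([-15.2,  21.4, -24.7, -30.6, -19.3, -42.6])) [ 0.53560033 -0.23435096  0.05805981]
(array([ 0.536, -0.235,  0.119]), 'tilt 28.8 head 5.3 lvl 0.002', array([-13.9,  15.7, -24.2, -22.5, -24.3, -52.3]))
(0.415, -0.21) (array([ 0.424, -0.209,  0.119]), 'tilt 28.8 head 5.3 lvl 0.002', array([-14.9,   6.1, -36.2, -25.8, -22.4, -47.9])) (array([ 0.424, -0.209,  0.051]), 'tilt 28.8 head 5.3 lvl 0.002', array([-18.8,  14.5, -35.4, -40.5, -17.6, -29.3]))
(0.42, -0.23) (array([ 0.429, -0.229,  0.119]), 'tilt 28.8 head 5.3 lvl 0.002', array([-18.3,   7.7, -33.5, -27.6, -24.6, -43.5])) (array([ 0.429, -0.229,  0.051]), 'tilt 28.8 head 5.3 lvl 0.002', array([-21.7,  15.7, -33.2, -40.7, -19.5, -26.8]))
(0.43, -0.26) (array([ 0.439, -0.259,  0.119]), 'tilt 28.8 head 5.3 lvl 0.002', array([-22.6,  10.2, -29.5, -29.3, -27.4, -38.6])) (array([ 0.439, -0.259,  0.051]), 'tilt 28.8 head 5.3 lvl 0.002', array([-25.3,  17.7, -29.8, -40.4, -22.2, -24.3]))
(0.42, -0.15) (array([ 0.429, -0.149,  0.119]), 'tilt 28.8 head 5.3 lvl 0.002', array([ -1.6,   3.2, -44.6, -13.7, -14. , -70.6])) (array([ 0.43 , -0.149,  0.054]), 'tilt 28.4 head 5.0 lvl 0.004', array([ -5. ,  12. , -42.1, -31.6,  -9.1, -49.6]))
```

servo_tool(
  steps=[
    [-0.003,0,-0.005,0],
    [-0.007,0,-0.013,0],
    [-0.015,0,-0.026,0],
    [-0.022,0,-0.04,0],
    [-0.029,0,-0.053,0],
    [-0.029,0,-0.053,0],
  ],
)

```text
time_s: 15.25
eef_pos: [0.5366, -0.2344, 0.1217]
eef_rot: [-179.8, 29.0, -174.4]
contact_force: [0.2, -0.9, -0.1]
opening: 0.0439
gripper_force: 19.8
```

servo_tool(
  steps=[
    [0.01,0.004,-0.005,0],
    [0.028,0.01,-0.015,0],
    [0.047,0.0175,-0.026,0],
    [0.066,0.025,-0.036,0],
    [0.085,0.031,-0.046,0],
    [0.095,0.035,-0.052,0],
    [0.095,0.035,-0.052,0],
  ],
)

```text
time_s: 15.83
eef_pos: [0.4206, -0.2084, 0.117]
eef_rot: [179.9, 28.6, -174.7]
contact_force: [-0.6, 0.9, -1.1]
opening: 0.0439
gripper_force: 19.8
```

servo_tool(
  steps=[
    [0.009,0,0.016,0],
    [0.018,0,0.032,0],
    [0.025,0,0.045,0],
    [0.029,0,0.053,0],
    [0.032,0,0.058,0],
    [0.032,0,0.058,0],
  ],
)

```text
time_s: 16.33
eef_pos: [0.4242, -0.2097, 0.0504]
eef_rot: [179.9, 28.6, -174.7]
contact_force: [0.4, 0.0, -1.3]
opening: 0.0442
gripper_force: 19.8
```

```bash
python3 s.py "(.415,-.21,.0647)"
```

```text
{'time_s': 16.333, 'joints': [-18.693, 14.441, -35.316, -39.898, -17.739, -30.13], 'eef_pos': [0.424, -0.21, 0.05], 'eef_rot': [179.944, 28.595, -174.712], 'contact_force': [0.359, 0.019, -1.277]}
tilt 28.594833844335227 head 5.406074432356442 turn to level y -0.0018026490544017714
grasp now [ 0.4151 -0.2106  0.0671] open 0.044196892868859465 19.793693182210177
world x,y,z in tool: [[-0.874, -0.093, 0.476], [-0.081, 0.996, 0.045], [-0.479, 0.001, -0.878]]
(.415,-.21,.0647) shift [0.0012 0.0006 0.002 ]
```

servo_tool(
  steps=[
    [0.0006,0,0.0013,0],
    [0.0012,0,0.0022,0],
    [0.0014,0,0.0026,0],
    [0.0014,0,0.0026,0],
  ],
)

```text
time_s: 16.67
eef_pos: [0.4244, -0.2095, 0.0495]
eef_rot: [-179.9, 28.8, -174.6]
contact_force: [-0.1, 0.0, -1.8]
opening: 0.0438
gripper_force: 19.8
```

```bash
python3 s.py
```

```text
{'time_s': 16.667, 'joints': [-18.879, 14.558, -35.249, -40.588, -17.642, -29.184], 'eef_pos': [0.424, -0.21, 0.049], 'eef_rot': [-179.942, 28.779, -174.579], 'contact_force': [-0.131, 0.032, -1.81]}
tilt 28.778820777775767 head 5.300017141999315 turn to level y 0.0018439373587382938
grasp now [ 0.4153 -0.2104  0.0661] open 0.043810137744533205 19.794261778410487
world x,y,z in tool: [[-0.873, -0.094, 0.479], [-0.083, 0.996, 0.044], [-0.481, -0.001, -0.876]]
```

servo_tool(
  steps=[
    [0.0005,0,0.001,0],
    [0.0009,0,0.0017,0],
    [0.0009,0,0.0017,0],
  ],
)

```text
time_s: 16.92
eef_pos: [0.4248, -0.2096, 0.0479]
eef_rot: [-179.9, 28.8, -174.6]
contact_force: [-1.6, 0.1, 2.4]
opening: 0.0442
gripper_force: 19.8
```

```bash
python3 s.py
```

```text
{'time_s': 16.917, 'joints': [-19.045, 14.786, -35.15, -41.101, -17.58, -28.523], 'eef_pos': [0.425, -0.21, 0.048], 'eef_rot': [-179.928, 28.828, -174.578], 'contact_force': [-1.626, 0.098, 2.38]}
tilt 28.82784038887281 head 5.272173429664723 turn to level y 0.0022913744525034684
grasp now [ 0.4156 -0.2105  0.0645] open 0.04422569088285377 19.812779547137325
world x,y,z in tool: [[-0.872, -0.094, 0.48], [-0.083, 0.996, 0.044], [-0.482, -0.001, -0.876]]
```

servo_tool(
  steps=[
    [0,0,0,0],
    [0,0,0,0],
    [0,0,0,0],
    [0,0,0,0],
    [0,0,0,0],
    [0,0,-0.01,0],
    [0,0,-0.03,0],
    [0,0,-0.06,0],
    [0,0,-0.09,0],
    [0,0,-0.11,0],
  ],
  gripper=1,
)

```text
time_s: 17.75
eef_pos: [0.3706, -0.2145, 0.1454]
eef_rot: [-179.9, 28.8, -174.5]
contact_force: [-0.2, -0.9, 0.5]
opening: 0.0866
gripper_force: 0.0
```

```bash
cat > jarsh.py <<'E'
from h import *
for n in("top","side"):
    im=optics.get_image(n)
    for nm in("spice_jar_mid","shaker_mid"):
        for d in optics.silhouettes(im,nm)[:4]:
            p=pts(im,d["pixels"]); 
            if len(p): print(n,nm,round(d["conf"],2),np.round(d["at"]),np.round(np.percentile(p,[3,50,97],axis=0),3).tolist())
E
python3 jarsh.py; python3 s.py "(.5446,-.2437,.17)"
```

```text
top spice_jar_mid 0.63 [400. 273.] [[0.399, -0.23, 0.027], [0.419, -0.208, 0.104], [0.438, -0.191, 0.11]]
top shaker_mid 0.79 [480. 240.] [[0.503, -0.437, 0.023], [0.518, -0.419, 0.072], [0.534, -0.409, 0.09]]
top shaker_mid 0.62 [478. 207.] [[0.579, -0.432, 0.019], [0.594, -0.413, 0.072], [0.614, -0.402, 0.089]]
top shaker_mid 0.55 [412. 203.] [[0.593, -0.266, 0.007], [0.606, -0.236, 0.071], [0.629, -0.22, 0.1]]
side spice_jar_mid 0.65 [364. 238.] [[0.395, -0.224, 0.004], [0.411, -0.194, 0.066], [0.436, -0.184, 0.106]]
side shaker_mid 0.68 [261. 343.] [[0.422, 0.137, 0.012], [0.468, 0.274, 0.039], [0.53, 0.411, 0.114]]
side shaker_mid 0.67 [311. 219.] [[0.589, -0.242, 0.013], [0.603, -0.224, 0.055], [0.623, -0.214, 0.096]]
side shaker_mid 0.6 [340. 194.] [[0.576, -0.421, 0.003], [0.589, -0.406, 0.045], [0.607, -0.395, 0.086]]
side shaker_mid 0.6 [364. 200.] [[0.498, -0.427, 0.002], [0.512, -0.413, 0.045], [0.53, -0.404, 0.085]]
{'time_s': 18.05, 'joints': [-18.497, -0.404, -38.607, -24.941, -27.468, -46.379], 'eef_pos': [0.371, -0.214, 0.143], 'eef_rot': [179.966, 28.671, -174.652], 'contact_force': [-0.512, -0.554, 0.122]}
tilt 28.671138633695335 head 5.418793763977377 turn to level y -0.0010893285172843975
grasp now [ 0.3624 -0.2151  0.1595] open 0.08686334295351669 0.0
world x,y,z in tool: [[-0.874, -0.093, 0.478], [-0.082, 0.996, 0.045], [-0.48, 0.001, -0.877]]
(.5446,-.2437,.17) shift [-0.1619 -0.0455  0.0765]
```

servo_tool(
  steps=[
    [-0.025,-0.008,0,0],
    [-0.055,-0.015,0.015,0],
    [-0.09,-0.024,0.03,0],
    [-0.12,-0.034,0.05,0],
    [-0.15,-0.042,0.07,0],
    [-0.162,-0.0455,0.0765,0],
    [-0.162,-0.0455,0.0765,0],
    [-0.162,-0.0455,0.0765,0],
  ],
)

```text
time_s: 18.72
eef_pos: [0.5538, -0.2425, 0.1517]
eef_rot: [179.9, 28.5, -174.7]
contact_force: [-0.5, 0.7, 0.8]
opening: 0.0869
gripper_force: 0.0
```

```bash
python3 look.py pics/w3.png; python3 s.py "(.607,-.238,.056)"
```

```text
shaker_mid 0.73 [ 34. 192.] 6842 [[0.575, -0.428, 0.006], [0.584, -0.41, 0.048], [0.604, -0.401, 0.087]]
shaker_mid 0.63 [306. 244.] 5915 [[0.589, -0.257, 0.018], [0.596, -0.241, 0.067], [0.612, -0.223, 0.099]]
{'time_s': 18.867, 'joints': [-13.951, 14.452, -20.599, -19.105, -29.044, -56.069], 'eef_pos': [0.553, -0.243, 0.154], 'eef_rot': [179.971, 28.643, -174.654], 'contact_force': [-0.75, 0.655, 0.172]}
tilt 28.64267924185612 head 5.407452995681406 turn to level y -0.0009398982571350113
grasp now [ 0.5436 -0.2436  0.1703] open 0.08684803816553532 0.0
world x,y,z in tool: [[-0.874, -0.093, 0.477], [-0.082, 0.996, 0.045], [-0.479, 0.0, -0.878]]
(.607,-.238,.056) shift [-0.0011 -0.0004  0.1308]
```

View pics/w3.png

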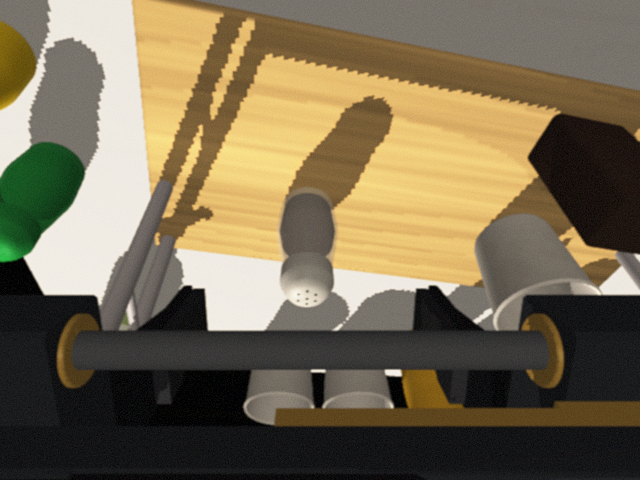

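servo_tool(
  steps=[
    [0,0,0.02,0],
    [0,0,0.045,0],
    [0,0,0.07,0],
    [0.001,0,0.09,0],
    [0.001,0,0.105,0],
    [0.001,0,0.105,0],
  ],
)

```text
time_s: 19.37
eef_pos: [0.6018, -0.2378, 0.059]
eef_rot: [179.9, 28.5, -174.7]
contact_force: [-0.4, 0.6, -0.5]
opening: 0.0867
gripper_force: 0.0
```

```bash
python3 s.py "(.607,-.238,.051)"
```

```text
{'time_s': 19.367, 'joints': [-12.79, 25.615, -18.322, -25.179, -20.628, -50.237], 'eef_pos': [0.602, -0.238, 0.059], 'eef_rot': [179.886, 28.482, -174.711], 'contact_force': [-0.445, 0.571, -0.463]}
tilt 28.482005653794598 head 5.528314931499195 turn to level y -0.0036718834571783923
grasp now [ 0.5928 -0.2387  0.0757] open 0.0866929076167964 0.0
world x,y,z in tool: [[-0.875, -0.093, 0.475], [-0.081, 0.996, 0.046], [-0.477, 0.002, -0.879]]
(.607,-.238,.051) shift [-0.0007 -0.0007  0.0285]
```

servo_tool(
  steps=[
    [0,0,0.012,0],
    [0,0,0.022,0],
    [0,0,0.0285,0],
    [0,0,0.0285,0],
  ],
)

```text
time_s: 19.7
eef_pos: [0.6168, -0.2369, 0.036]
eef_rot: [180.0, 28.7, -174.6]
contact_force: [0.3, -0.3, 0.9]
opening: 0.0874
gripper_force: 0.0
```

servo_tool(
  steps=[
    [0,0,0,0],
    [0,0,0,0],
    [0,0,0,0],
    [0,0,0,0],
    [0,0,0,0],
    [0,0,0,0],
    [0,0,0,0],
    [0,0,0,0],
    [0,0,0,0],
    [0,0,0,0],
  ],
  gripper=-1,
  squeeze=15,
)

```text
time_s: 20.53
eef_pos: [0.6171, -0.2374, 0.0372]
eef_rot: [-179.9, 28.8, -174.6]
contact_force: [0.2, -1.3, 0.0]
opening: 0.0418
gripper_force: 15.0
```

```bash
python3 s.py
```

```text
{'time_s': 20.533, 'joints': [-12.598, 28.46, -16.945, -27.051, -18.938, -48.326], 'eef_pos': [0.617, -0.237, 0.037], 'eef_rot': [-179.929, 28.78, -174.598], 'contact_force': [0.182, -1.284, 0.043]}
tilt 28.779592303094706 head 5.254838764556102 turn to level y 0.002250364056973082
grasp now [ 0.608  -0.2382  0.0539] open 0.04179047364821768 14.999997441555024
world x,y,z in tool: [[-0.873, -0.094, 0.479], [-0.083, 0.996, 0.044], [-0.481, -0.001, -0.876]]
```

servo_tool(
  steps=[
    [-0.002,0,-0.004,0],
    [-0.005,0,-0.009,0],
    [0.007,0.001,-0.016,0],
    [0.025,0.003,-0.025,0],
    [0.043,0.005,-0.035,0],
    [0.058,0.0065,-0.043,0],
    [0.065,0.0075,-0.047,0],
    [0.065,0.0075,-0.047,0],
    [0.065,0.0075,-0.047,0],
  ],
)

```text
time_s: 21.28
eef_pos: [0.5375, -0.2374, 0.0475]
eef_rot: [-179.9, 28.8, -174.6]
contact_force: [1.0, -0.0, -1.7]
opening: 0.0416
gripper_force: 15.0
```

```bash
python3 s.py "(.528,-.238,.0545)"
```

```text
{'time_s': 21.283, 'joints': [-15.816, 22.639, -24.115, -32.385, -18.86, -40.234], 'eef_pos': [0.538, -0.237, 0.048], 'eef_rot': [-179.921, 28.797, -174.588], 'contact_force': [0.968, -0.034, -1.719]}
tilt 28.79702061196356 head 5.248651071000211 turn to level y 0.0025030114265185872
grasp now [ 0.5284 -0.2382  0.0642] open 0.04157747729227958 14.999886015284574
world x,y,z in tool: [[-0.872, -0.094, 0.48], [-0.083, 0.996, 0.044], [-0.482, -0.001, -0.876]]
(.528,-.238,.0545) shift [0.005  0.0003 0.0083]
```

servo_tool(
  steps=[
    [0.002,0,0.004,0],
    [0.0035,0,0.006,0],
    [0.0045,0,0.0078,0],
    [0.005,0,0.0088,0],
    [0.005,0,0.0088,0],
  ],
)

```text
time_s: 21.7
eef_pos: [0.5373, -0.237, 0.0372]
eef_rot: [-180.0, 28.8, -174.6]
contact_force: [-1.5, 1.0, 1.6]
opening: 0.0414
gripper_force: 15.0
```

```bash
python3 s.py
```

```text
{'time_s': 21.7, 'joints': [-16.168, 23.679, -23.943, -34.21, -18.321, -38.039], 'eef_pos': [0.537, -0.237, 0.037], 'eef_rot': [-179.977, 28.778, -174.584], 'contact_force': [-1.468, 0.98, 1.565]}
tilt 28.778440953762658 head 5.369166318842569 turn to level y 0.0007167405165614504
grasp now [ 0.5282 -0.2378  0.0538] open 0.041429359634512275 15.000249321237789
world x,y,z in tool: [[-0.873, -0.094, 0.479], [-0.083, 0.996, 0.045], [-0.481, -0.0, -0.876]]
```

servo_tool(
  steps=[
    [0,0,0,0],
    [0,0,0,0],
    [0,0,0,0],
    [0,0,0,0],
    [0,0,0,0],
    [0,0,-0.015,0],
    [0,0,-0.04,0],
    [0,0,-0.075,0],
    [0,0,-0.11,0],
    [0,0,-0.14,0],
  ],
  gripper=1,
)

```text
time_s: 22.53
eef_pos: [0.4688, -0.2434, 0.1611]
eef_rot: [-179.9, 28.8, -174.6]
contact_force: [1.3, -1.0, -0.7]
opening: 0.0865
gripper_force: 0.0
```

```bash
cat > t6.py <<'E'
from t2 import *
q0=np.clip(np.array(telemetry.get_obs()["joints"]),LO+.01,HI-.01)
def job6(st):
    q=q0 if st is None else go(q0,st)
    s=desc(q); q,o,e=greedy(q,tgt(0,0),ok2,n=22,turns=(-.25,0,.25),stop=4.)
    return st,s[1],len(o),round(e,1),desc(q),[list(map(float,r_)) for r_ in o]
if __name__=="__main__":
    print(desc(q0))
    with Pool() as P:
        for r_ in P.imap(job6,[None,(.5,-.1,.3),(.45,-.1,.35),(.5,.0,.35),(.5,.1,.35),(.45,.2,.4),(.5,.2,.5),(.55,0,.5)]): print(*r_,flush=True)
E
time python3 t6.py
```

```text
(array([ 0.469, -0.244,  0.162]), 'tilt 28.8 head 5.3 lvl 0.003', array([-17.5,   7.4, -27.6, -21.9, -29.9, -50.5]))
None tilt 28.8 head 5.3 lvl 0.003 0 28.8 (array([ 0.469, -0.244,  0.162]), 'tilt 28.8 head 5.3 lvl 0.003', array([-17.5,   7.4, -27.6, -21.9, -29.9, -50.5])) []
(0.5, -0.1, 0.3) tilt 28.8 head 5.3 lvl 0.003 12 22.8 (array([0.281, 0.22 , 0.342]), 'tilt 22.8 head 60.9 lvl -1.408', array([  66.8,  -23.3,  -31.8,    2.7,  -58.9, -177.5])) [[-0.02, 0.3, 0.01, 0.25], [0.04, 0.3, 0.02, 0.25], [0.26, 0.14, -0.08, 0.25], [0.28, 0.08, -0.07, 0.25], [0.29, 0.01, -0.06, 0.0], [0.3, 0.02, -0.05, 0.0], [0.3, 0.02, -0.03, 0.0], [0.3, 0.03, -0.02, -0.25], [0.28, 0.1, -0.01, 0.0], [0.28, 0.11, -0.0, 0.0], [0.28, 0.11, 0.01, 0.0], [0.28, -0.09, -0.07, 0.0]]
(0.45, -0.1, 0.35) tilt 28.8 head 5.3 lvl 0.003 13 22.6 (array([0.286, 0.247, 0.343]), 'tilt 22.6 head 61.6 lvl -1.397', array([  68. ,  -20.4,  -30.4,    2.9,  -57.6, -177.5])) [[-0.02, 0.3, 0.01, 0.25], [0.04, 0.3, 0.02, 0.25], [0.26, 0.14, -0.08, 0.25], [0.28, 0.08, -0.07, 0.25], [0.29, 0.01, -0.06, 0.0], [0.3, 0.02, -0.05, 0.0], 
[... 1617 characters left out ...]
 0.1, -0.06, 0.25], [0.29, 0.06, -0.03, 0.0], [0.29, 0.07, -0.02, 0.0], [0.29, 0.08, -0.01, 0.0], [0.29, 0.09, -0.0, 0.0], [0.28, 0.1, 0.01, 0.0], [0.28, 0.11, 0.02, 0.0]]
(0.55, 0, 0.5) tilt 28.8 head 5.3 lvl 0.003 12 21.6 (array([0.344, 0.264, 0.557]), 'tilt 21.6 head 56.2 lvl -1.456', array([  60.4,  -11.7,    5.4,    1.5,  -85.6, -177.5])) [[0.17, 0.23, -0.09, 0.25], [0.22, 0.19, -0.09, 0.25], [0.25, 0.14, -0.08, 0.25], [0.28, 0.08, -0.08, 0.25], [0.29, 0.02, -0.06, 0.0], [0.29, 0.03, -0.05, 0.0], [0.3, 0.04, -0.04, 0.0], [0.3, 0.05, -0.03, 0.0], [0.29, 0.05, -0.02, 0.0], [0.29, 0.06, -0.01, 0.0], [0.29, 0.07, 0.0, 0.0], [0.29, 0.08, 0.01, 0.0]]
real	0m37.950s
user	1m53.998s
sys	0m0.064s
```

```bash
cat > ik2.py <<'E'
import re
src=open("ikt.py").read().split("for nm,g in")[0]
exec(src)
from multiprocessing import Pool
def f(a):
    t,h=a;o=[]
    for g in((.491,.168,.149),(.528,-.236,.054),(.416,-.21,.064)):
        b=ik(g,t,h);o.append((round(b.cost,1),b.x.round(0).astype(int).tolist()))
    return a,o
if __name__=="__main__":
    with Pool() as P:
        for r_ in P.imap(f,[(t,h) for t in(10,16,20,24,27) for h in(0,10,20,30,40,55)]): print(*r_)
E
python3 ik2.py
```

```text
0.8363793980566614 -1 -1 [-0.000e+00 -1.000e-03  1.620e-01  1.000e-03  5.640e-01  4.210e-01
 -0.000e+00  3.070e-01 -1.571e+00 -1.580e-01] 0.5026470033412805
(10, 0) [(np.float64(0.0), [40, 13, -32, 11, -37, -138]), (np.float64(0.0), [-9, 26, -25, -3, -30, -79]), (np.float64(0.0), [-8, 17, -39, -3, -24, -80])]
(10, 10) [(np.float64(0.0), [40, 13, -32, 8, -37, -126]), (np.float64(0.0), [-10, 26, -23, -6, -32, -65]), (np.float64(0.0), [-9, 17, -37, -7, -26, -65])]
(10, 20) [(np.float64(0.0), [39, 13, -31, 5, -37, -113]), (np.float64(0.0), [-11, 27, -21, -9, -34, -52]), (np.float64(0.0), [-10, 18, -35, -10, -29, -51])]
(10, 30) [(np.float64(0.0), [38, 13, -29, 2, -38, -99]), (np.float64(0.0), [-12, 27, -19, -11, -37, -40]), (np.float64(0.0), [-12, 18, -33, -13, -32, -38])]
(10, 40) [(np.float64(0.0), [36, 13, -28, -1, -39, -86]), (np.float64(0.0), [-12, 28, -17, -13, -39, -28]), (np.float64(0.0), [-12, 19, -32, -14, -34, -26])]
(10, 55) [(np.float64(0.0), [35, 14, -25, -5, -42, -66]), (np.float64(0.0), [-13, 29, -15, -14, -43, -12]), (np.float64(0.0), [-13, 20, -29, -15, -38, -10])]
(16,
[... 3058 characters left out ...]
, 24, -23, -33, -22, -35]), (np.float64(0.0), [-19, 15, -34, -39, -21, -26])]
(27, 20) [(np.float64(36.8), [36, 8, -51, 41, -9, -145]), (np.float64(0.0), [-20, 25, -19, -36, -29, -21]), (np.float64(0.0), [-23, 17, -31, -41, -28, -13])]
(27, 30) [(np.float64(1.4), [37, 8, -47, 20, -9, -116]), (np.float64(0.0), [-22, 26, -16, -37, -36, -10]), (np.float64(0.0), [-25, 18, -28, -41, -34, -2])]
(27, 40) [(np.float64(0.0), [36, 9, -37, -7, -18, -80]), (np.float64(0.0), [-23, 28, -13, -37, -42, 0]), (np.float64(0.0), [-26, 20, -26, -40, -40, 7])]
(27, 55) [(np.float64(0.0), [29, 10, -28, -24, -30, -45]), (np.float64(0.0), [-24, 30, -9, -35, -51, 12]), (np.float64(0.0), [-27, 22, -22, -37, -48, 18])]
```

```bash
cat > t7.py <<'E'
from t2 import *
q0=np.clip(np.array(telemetry.get_obs()["joints"]),LO+.01,HI-.01)
def job7(a):
    gl,st=a
    q=q0 if st is None else go(q0,st)
    q,o,e=greedy(q,tgt(*gl),ok2,n=14,turns=(-.25,0,.25),stop=1.5)
    return gl,st,len(o),round(e,1),desc(q),[list(map(float,r_)) for r_ in o]
if __name__=="__main__":
    with Pool() as P:
        for r_ in P.imap(job7,[(g_,s) for g_ in((24,30),(20,25)) for s in((.5,-.1,.3),(.45,0,.33),(.5,.1,.35),(.5,.1,.28))]): print(*r_,flush=True)
E
python3 t7.py
```

```text
(24, 30) (0.5, -0.1, 0.3) 6 2.4 (array([0.419, 0.133, 0.319]), 'tilt 26.4 head 30.6 lvl -1.246', array([  42.7,  -14.5,  -33.1,    7.5,  -45.8, -177.5])) [[-0.02, 0.3, 0.01, 0.25], [0.04, 0.3, 0.02, 0.25], [0.26, 0.14, -0.08, 0.25], [0.28, 0.08, -0.07, 0.25], [0.22, 0.2, 0.05, 0.25], [0.29, -0.05, -0.04, -0.25]]
(24, 30) (0.45, 0, 0.33) 5 0.2 (array([0.35 , 0.071, 0.312]), 'tilt 23.9 head 29.7 lvl -1.240', array([  43.1,  -24.1,  -38.2,    6.8,  -52.7, -177.5])) [[0.17, 0.23, -0.09, 0.25], [0.22, 0.19, -0.08, 0.25], [0.26, 0.14, -0.07, 0.25], [0.28, 0.08, -0.06, 0.25], [0.27, -0.05, 0.12, 0.0]]
(24, 30) (0.5, 0.1, 0.35) 4 1.4 (array([0.4  , 0.114, 0.302]), 'tilt 22.7 head 28.3 lvl -1.209', array([  42.7,  -15.2,  -34.7,    7.4,  -48.6, -177.5])) [[0.22, 0.19, 0.08, 0.25], [0.25, 0.13, 0.09, 0.25], [0.26, 0.14, -0.07, 0.25], [0.24, -0.13, -0.11, 0.25]]
(24, 30) (0.5, 0.1, 0.28) 4 1.2 (array([0.408, 0.13 , 0.341]), 'tilt 22.8 head 29.3 lvl -1.224', array([  43.7,  -14.7,  -28.9,    6.8,  -53.9, -177.5])) [[0.17, 0.23, -0.09, 0.25], [0.22, 0.19, -0.08, 0.25], [0.27, 0.07, 0.1, 0.25], [0
[... 527 characters left out ...]
  -66.1, -177.5])) [[0.17, 0.23, -0.09, 0.25], [0.22, 0.19, -0.08, 0.25], [0.26, 0.14, -0.07, 0.25], [0.28, 0.08, -0.06, 0.25], [0.21, 0.08, -0.19, 0.0]]
(20, 25) (0.5, 0.1, 0.35) 5 2.2 (array([0.376, 0.177, 0.367]), 'tilt 22.0 head 27.8 lvl -0.967', array([  55.6,  -16.8,  -28.1,   11.7,  -59.6, -177.5])) [[0.22, 0.19, 0.08, 0.25], [0.25, 0.13, 0.09, 0.25], [0.26, 0.14, -0.07, 0.25], [0.28, 0.09, -0.05, 0.0], [0.13, -0.02, -0.27, 0.0]]
(20, 25) (0.5, 0.1, 0.28) 4 2.7 (array([0.408, 0.195, 0.287]), 'tilt 22.4 head 28.3 lvl -0.978', array([  52.3,  -10.2,  -35.2,   12.7,  -45.1, -177.5])) [[0.17, 0.23, -0.09, 0.25], [0.22, 0.19, -0.08, 0.25], [0.27, 0.07, 0.1, 0.25], [0.28, 0.09, -0.05, 0.0]]
```

servo_tool(
  steps=[
    [-0.015,0.034,-0.014,0],
    [-0.03,0.068,-0.028,0],
    [-0.044,0.102,-0.041,0],
    [-0.059,0.136,-0.055,0],
    [-0.073,0.17,-0.068,0],
    [-0.088,0.204,-0.081,0],
    [-0.103,0.238,-0.095,0],
    [-0.117,0.272,-0.108,0],
    [-0.132,0.306,-0.122,0],
    [-0.147,0.34,-0.136,0],
  ],
)

```text
time_s: 23.37
eef_pos: [0.5003, 0.1028, 0.3506]
eef_rot: [180.0, 28.8, -174.6]
contact_force: [1.2, 0.2, 0.5]
opening: 0.0871
gripper_force: 0.0
```

```bash
python3 s.py; cat > t8.py <<'E'
from t7 import *
if __name__=="__main__":
    with Pool() as P:
        for r_ in P.imap(job7,[(g_,None) for g_ in((24,30),(22,25),(23,28))]): print(*r_,flush=True)
E
python3 t8.py; python3 jarsh.py | grep -v "side shaker"
```

```text
{'time_s': 23.367, 'joints': [38.219, -8.274, -29.785, 21.382, -45.721, -134.75], 'eef_pos': [0.5, 0.103, 0.351], 'eef_rot': [179.993, 28.809, -174.591], 'contact_force': [1.19, 0.157, 0.509]}
tilt 28.80884823356862 head 5.422458691681005 turn to level y -0.00021330916578186674
grasp now [0.4912 0.1019 0.3673] open 0.0871486901399306 0.0
world x,y,z in tool: [[-0.872, -0.094, 0.48], [-0.083, 0.996, 0.046], [-0.482, 0.0, -0.876]]
(24, 30) None 5 1.6 (array([0.468, 0.103, 0.367]), 'tilt 22.5 head 29.7 lvl -1.468', array([  32.6,   -8.5,  -18.5,    1.3,  -57.6, -177.5])) [[0.22, 0.19, 0.08, 0.25], [0.26, 0.13, 0.08, 0.25], [0.26, 0.14, -0.08, 0.25], [0.24, -0.13, -0.11, 0.25], [-0.18, 0.2, -0.12, 0.25]]
(22, 25) None 4 0.4 (array([0.416, 0.19 , 0.31 ]), 'tilt 22.4 head 24.4 lvl -0.923', array([  51.8,  -10.4,  -32.4,   13.5,  -48.8, -177.5])) [[0.22, 0.19, 0.08, 0.25], [0.26, 0.13, 0.08, 0.25], [0.26, 0.14, -0.08, 0.25], [0.28, 0.09, -0.05, 0.0]]
(23, 28) None 4 0.5 (array([0.401, 0.114, 0.308]), 'tilt 22.5 head 27.6 lvl -1.196', array([  42.8,  -15.2,  -33.9,    7.5,  -49.7, -177.5])) [[0.22, 0.19, 0.08, 0.25], [0.26, 0.13, 0.08, 0.25], [0.26, 0.14, -0.08, 0.25], [0.24, -0.13, -0.11, 0.25]]
top spice_jar_mid 0.69 [401. 275.] [[0.399, -0.23, 0.02], [0.418, -0.208, 0.104], [0.438, -0.191, 0.109]]
top shaker_mid 0.72 [410. 230.] [[0.514, -0.252, 0.043], [0.528, -0.233, 0.09], [0.547, -0.22, 0.101]]
top shaker_mid 0.72 [480. 209.] [[0.579, -0.437, 0.002], [0.593, -0.414, 0.066], [0.611, -0.402, 0.091]]
top shaker_mid 0.7 [478. 239.] [[0.502, -0.443, 0.0], [0.517, -0.421, 0.068], [0.537, -0.41, 0.091]]
top shaker_mid 0.57 [401. 272.] [[0.399, -0.23, 0.026], [0.418, -0.208, 0.104], [0.438, -0.191, 0.109]]
side spice_jar_mid 0.73 [364. 240.] [[0.395, -0.217, 0.004], [0.411, -0.192, 0.063], [0.433, -0.184, 0.106]]
```

Shaker stands upright in the slot. Now reorienting: four pushes for (23°, 28°).

servo_tool(
  steps=[
    [0.22,0.19,0.08,0.25],
    [0.22,0.19,0.08,0.25],
  ],
)

```text
time_s: 23.83
eef_pos: [0.4706, 0.1319, 0.317]
eef_rot: [174.8, 28.3, 174.1]
contact_force: [0.3, 0.6, -0.5]
opening: 0.0872
gripper_force: 0.0
```

servo_tool(
  steps=[
    [0.26,0.13,0.08,0.25],
    [0.26,0.13,0.08,0.25],
  ],
)

```text
time_s: 24.0
eef_pos: [0.4365, 0.1591, 0.2814]
eef_rot: [169.2, 25.9, 162.4]
contact_force: [-0.6, -0.4, -0.5]
opening: 0.0872
gripper_force: 0.0
```

servo_tool(
  steps=[
    [0.26,0.14,-0.08,0.25],
    [0.26,0.14,-0.08,0.25],
  ],
)

```text
time_s: 24.17
eef_pos: [0.4264, 0.1618, 0.2994]
eef_rot: [164.5, 19.0, 152.6]
contact_force: [1.7, 0.8, 2.3]
opening: 0.0867
gripper_force: 0.0
```

servo_tool(
  steps=[
    [0.24,-0.13,-0.11,0.25],
    [0.24,-0.13,-0.11,0.25],
  ],
)

```text
time_s: 24.33
eef_pos: [0.3957, 0.1091, 0.3119]
eef_rot: [160.4, 12.4, 142.1]
contact_force: [0.4, -0.8, 0.3]
opening: 0.0874
gripper_force: 0.0
```

```bash
python3 s.py "(.49,-.25,.2)"
```

```text
{'time_s': 24.333, 'joints': [45.543, -16.797, -36.09, 12.221, -50.218, -177.388], 'eef_pos': [0.396, 0.109, 0.312], 'eef_rot': [160.445, 12.411, 142.148], 'contact_force': [0.445, -0.782, 0.259]}
tilt 23.029846944234993 head 20.971371527653428 turn to level y -0.9891838416975657
grasp now [0.3888 0.1065 0.3294] open 0.08738075448875365 0.0
world x,y,z in tool: [[-0.771, 0.521, 0.365], [0.599, 0.788, 0.14], [-0.215, 0.327, -0.92]]
(.49,-.25,.2) shift [-0.2639 -0.2705  0.1062]
```

servo_tool(
  steps=[
    [0.26,-0.1,-0.08,0.25],
    [0.26,-0.1,-0.08,0.25],
  ],
)

```text
time_s: 24.5
eef_pos: [0.3662, 0.0671, 0.3124]
eef_rot: [158.2, 5.1, 132.4]
contact_force: [0.9, -0.3, 0.2]
opening: 0.0873
gripper_force: 0.0
```

```bash
python3 s.py "(.49,-.25,.2)" "(.526,-.236,.18)"; cat > t9.py <<'E'
from t1 import *
q=np.clip(np.array(telemetry.get_obs()["joints"]),LO+.01,HI-.01)
M=FK(q)[1].as_matrix();l=np.arctan2(-M[2,1],-M[2,0])
zz=M[:,2]
while abs(l)>1e-3:
    s=np.clip(l,-.12,.12);q=call(q,[[0,0,0,s]],.6);l-=s
print(desc(q))
for g in((.526,-.236,.18),(.526,-.236,.054),(.526,-.236,.2),(.45,0,.25),(.491,.168,.2),(.491,.168,.149),(.416,-.21,.2),(.416,-.21,.064),(.528,-.236,.074)):
    q=go(q,np.array(g)+.019*zz);print(g,np.linalg.norm(FK(q)[0]-g-.019*zz).round(3),desc(q)[1:])
E
python3 t9.py
```

```text
{'time_s': 24.5, 'joints': [38.878, -20.673, -35.061, 4.249, -53.578, -177.389], 'eef_pos': [0.366, 0.067, 0.312], 'eef_rot': [158.199, 5.089, 132.366], 'contact_force': [0.909, -0.315, 0.223]}
tilt 22.35887618722726 head 29.861898665501016 turn to level y -1.3354421402995487
grasp now [0.36   0.0635 0.3299] open 0.0873321120098151 0.0
world x,y,z in tool: [[-0.671, 0.664, 0.33], [0.736, 0.65, 0.189], [-0.089, 0.37, -0.925]]
(.49,-.25,.2) shift [-0.3065 -0.1655  0.1037]
(.526,-.236,.18) shift [-0.3186 -0.1399  0.1367]
(array([0.366, 0.067, 0.313]), 'tilt 22.4 head 29.9 lvl 0.000', array([  38.9,  -20.7,  -35.1,    4.2,  -53.6, -100.9]))
(0.526, -0.236, 0.18) 0.002 ('tilt 22.3 head 29.1 lvl 0.010', array([-17.1,  16. , -13.2, -22. , -47.1, -30.1]))
(0.526, -0.236, 0.054) 0.002 ('tilt 22.3 head 29.1 lvl 0.010', array([-18.3,  26. , -17.5, -29.6, -34.6, -19.2]))
(0.526, -0.236, 0.2) 0.0 ('tilt 22.3 head 29.1 lvl 0.010', array([-17.2,  15. , -11.8, -21.2, -49.4, -31.2]))
(0.45, 0, 0.25) 0.003 ('tilt 22.3 head 29.1 lvl 0.010', array([ 17.3,  -4.5, -31.6,  -6.8, -41.2, -73.3]))
(0.491, 0.168, 0.2) 0.0 ('tilt 22.3 head 29.1 lvl 0.010', array([  38.8,    4.7,  -36. ,    7.9,  -27.5, -105.4]))
(0.491, 0.168, 0.149) 0.0 ('tilt 22.3 head 29.1 lvl 0.010', array([  38.5,    8.9,  -41.5,   11.6,  -17.9, -109.2]))
(0.416, -0.21, 0.2) 0.0 ('tilt 22.3 head 29.1 lvl 0.010', array([-18.5,   4.9, -24.2, -22.4, -47.6, -28.5]))
(0.416, -0.21, 0.064) 0.0 ('tilt 22.3 head 29.1 lvl 0.010', array([-20.5,  17.7, -29.8, -33.2, -32. , -13. ]))
(0.528, -0.236, 0.074) 0.0 ('tilt 22.3 head 29.1 lvl 0.010', array([-18. ,  24.5, -17. , -28.1, -36.3, -21.2]))
```

servo_tool(
  steps=[
    [-0.032,-0.014,0.01,-0.12],
    [-0.064,-0.028,0.02,-0.24],
    [-0.096,-0.042,0.033,-0.36],
    [-0.128,-0.056,0.045,-0.48],
    [-0.16,-0.07,0.06,-0.6],
    [-0.19,-0.084,0.075,-0.72],
    [-0.222,-0.098,0.09,-0.84],
    [-0.254,-0.112,0.105,-0.96],
    [-0.287,-0.126,0.12,-1.08],
    [-0.319,-0.14,0.13,-1.2],
  ],
)

```text
time_s: 25.33
eef_pos: [0.4855, -0.1472, 0.211]
eef_rot: [168.8, 19.2, 178.5]
contact_force: [1.1, 1.6, 0.0]
opening: 0.0869
gripper_force: 0.0
```

servo_tool(
  steps=[
    [0,0,0,-0.11],
    [0,0,0,-0.135],
    [0,0,0,-0.135],
    [0,0,0,-0.135],
  ],
)

```text
time_s: 25.67
eef_pos: [0.4855, -0.1448, 0.2124]
eef_rot: [171.4, 20.5, -173.7]
contact_force: [0.0, -0.4, 0.5]
opening: 0.087
gripper_force: 0.0
```

```bash
python3 s.py "(.53,-.237,.054)"; python3 look.py pics/w4.png
```

```text
{'time_s': 25.667, 'joints': [-7.204, 4.929, -20.807, -17.831, -47.603, -64.801], 'eef_pos': [0.485, -0.145, 0.212], 'eef_rot': [171.407, 20.516, -173.713], 'contact_force': [0.004, -0.418, 0.52]}
tilt 22.17056918247778 head 29.611065729508766 turn to level y -0.37988706644812487
grasp now [ 0.4793 -0.1484  0.23  ] open 0.08696155672247836 0.0
world x,y,z in tool: [[-0.931, -0.16, 0.328], [-0.103, 0.977, 0.186], [-0.35, 0.14, -0.926]]
(.53,-.237,.054) shift [ 0.0235 -0.1193  0.1631]
spice_jar_mid 0.95 [174.  49.] 8244 [[0.395, -0.231, 0.04], [0.412, -0.21, 0.106], [0.435, -0.191, 0.108]]
shaker_mid 0.92 [145. 201.] 4837 [[0.509, -0.253, 0.017], [0.518, -0.235, 0.072], [0.538, -0.219, 0.099]]
```

View pics/w4.png

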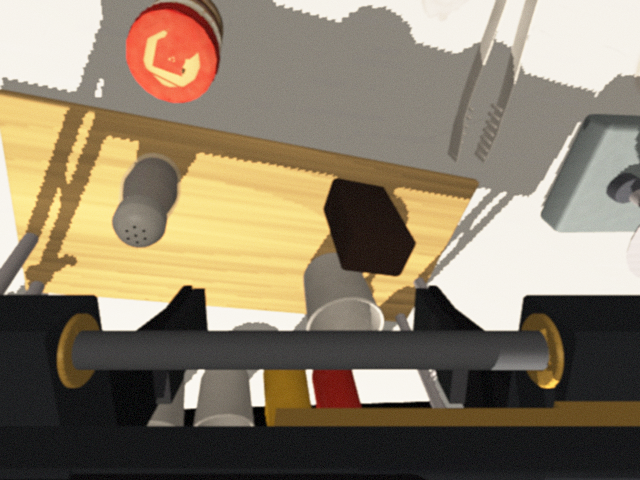

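servo_tool(
  steps=[
    [-0.004,-0.02,0.006,-0.08],
    [-0.008,-0.04,0.012,-0.16],
    [-0.012,-0.06,0.02,-0.24],
    [-0.016,-0.08,0.03,-0.32],
    [-0.02,-0.1,0.04,-0.38],
    [-0.0206,-0.102,0.046,-0.38],
    [-0.0206,-0.102,0.046,-0.38],
    [-0.0206,-0.102,0.046,-0.38],
  ],
)

```text
time_s: 26.48
eef_pos: [0.5368, -0.2327, 0.1627]
eef_rot: [180.0, 22.1, -150.3]
contact_force: [-0.4, -0.1, -0.0]
opening: 0.0868
gripper_force: 0.0
```

```bash
python3 s.py "(.53,-.237,.054)"
```

```text
{'time_s': 26.483, 'joints': [-17.161, 16.633, -12.168, -21.831, -47.795, -30.225], 'eef_pos': [0.537, -0.233, 0.163], 'eef_rot': [179.986, 22.149, -150.257], 'contact_force': [-0.418, -0.146, -0.013]}
tilt 22.148671162209027 head 29.781055317503977 turn to level y -0.0006191642882378474
grasp now [ 0.5306 -0.2362  0.1803] open 0.08680709581458437 0.0
world x,y,z in tool: [[-0.804, -0.496, 0.327], [-0.459, 0.868, 0.187], [-0.377, 0.0, -0.926]]
(.53,-.237,.054) shift [ 0.0485 -0.0004  0.1167]
```

servo_tool(
  steps=[
    [0.009,0,0.022,0],
    [0.019,0,0.046,0],
    [0.029,0,0.07,0],
    [0.038,0,0.092,0],
    [0.045,0,0.108,0],
    [0.0485,0,0.1167,0],
    [0.0485,0,0.1167,0],
  ],
)

```text
time_s: 27.07
eef_pos: [0.5356, -0.2329, 0.0353]
eef_rot: [179.9, 22.1, -150.3]
contact_force: [0.9, 0.9, -0.2]
opening: 0.0871
gripper_force: 0.1
```

servo_tool(
  steps=[
    [0,0,0,0],
    [0,0,0,0],
    [0,0,0,0],
    [0,0,0,0],
    [0,0,0,0],
    [0,0,0,0],
    [0,0,0,0],
    [0,0,0,0],
    [0,0,0,0],
    [0,0,0,0],
  ],
  gripper=-1,
  squeeze=15,
)

```text
time_s: 27.9
eef_pos: [0.5367, -0.2343, 0.0365]
eef_rot: [-179.9, 22.2, -150.2]
contact_force: [-0.5, -1.3, 0.8]
opening: 0.0415
gripper_force: 15.0
```

```bash
python3 s.py "(.45,0,.24)" "(.491,.168,.18)"
```

```text
{'time_s': 27.9, 'joints': [-18.331, 26.486, -16.789, -29.213, -35.01, -19.47], 'eef_pos': [0.537, -0.234, 0.036], 'eef_rot': [-179.908, 22.174, -150.194], 'contact_force': [-0.544, -1.349, 0.759]}
tilt 22.174172897651694 head 29.561758403487627 turn to level y 0.003942224841103749
grasp now [ 0.5304 -0.2379  0.0541] open 0.041508282633834485 15.000053628682508
world x,y,z in tool: [[-0.804, -0.497, 0.328], [-0.46, 0.868, 0.186], [-0.377, -0.001, -0.926]]
(.45,0,.24) shift [-0.115   0.2461 -0.1543]
(.491,.168,.18) shift [-0.2027  0.3717 -0.054 ]
```

servo_tool(
  steps=[
    [-0.003,0,-0.006,0],
    [-0.009,0,-0.022,0],
    [-0.019,0,-0.046,0],
    [-0.03,0,-0.075,0],
    [-0.042,0.003,-0.104,0],
    [-0.053,0.015,-0.128,0],
    [-0.065,0.04,-0.126,0],
    [-0.079,0.07,-0.122,0],
    [-0.092,0.1,-0.119,0],
    [-0.105,0.13,-0.116,0],
  ],
)

```text
time_s: 28.73
eef_pos: [0.5169, -0.0932, 0.183]
eef_rot: [180.0, 22.1, -150.3]
contact_force: [0.9, -0.6, -3.0]
opening: 0.0412
gripper_force: 15.0
```

servo_tool(
  steps=[
    [-0.013,0.03,0.003,0],
    [-0.027,0.06,0.006,0],
    [-0.04,0.09,0.009,0],
    [-0.053,0.12,0.012,0],
    [-0.067,0.15,0.015,0],
    [-0.08,0.18,0.018,0],
    [-0.093,0.208,0.021,0],
    [-0.104,0.228,0.023,0],
    [-0.111,0.239,0.025,0],
    [-0.113,0.242,0.025,0],
  ],
)

```text
time_s: 29.57
eef_pos: [0.4962, 0.1738, 0.2022]
eef_rot: [-179.9, 22.1, -150.0]
contact_force: [0.3, 0.6, -2.1]
opening: 0.0415
gripper_force: 15.0
```

```bash
python3 - <<'E'
from h import *
for n in("top","side"):
    im=optics.get_image(n)
    for nm in("pan_right_top","shaker_mid"):
        for d in optics.silhouettes(im,nm)[:3]:
            p=pts(im,d["pixels"]); 
            if len(p) and np.median(p[:,1])>.05: print(n,nm,round(d["conf"],2),np.round(d["at"]),np.round(np.percentile(p,[3,50,97],axis=0),3).tolist())
E
python3 s.py "(.491,.168,.165)"
```

```text
side pan_right_top 0.77 [275. 298.] [[0.449, 0.13, 0.108], [0.489, 0.173, 0.112], [0.531, 0.215, 0.116]]
side pan_right_top 0.15 [232. 351.] [[0.453, 0.368, 0.099], [0.463, 0.388, 0.145], [0.483, 0.398, 0.183]]
side shaker_mid 0.54 [276. 280.] [[0.469, 0.163, 0.174], [0.477, 0.183, 0.185], [0.502, 0.192, 0.222]]
{'time_s': 29.867, 'joints': [38.685, 3.291, -33.573, 6.574, -31.441, -103.944], 'eef_pos': [0.497, 0.171, 0.202], 'eef_rot': [-179.945, 22.116, -150.294], 'contact_force': [0.063, 0.238, -2.532]}
tilt 22.116249216371553 head 29.558463760255023 turn to level y 0.002382175841605185
grasp now [0.4907 0.1675 0.2198] open 0.04152384664742838 14.999651276375516
world x,y,z in tool: [[-0.805, -0.495, 0.327], [-0.459, 0.869, 0.186], [-0.376, -0.001, -0.926]]
(.491,.168,.165) shift [0.0202 0.0003 0.051 ]
```

servo_tool(
  steps=[
    [0.005,0,0.012,0],
    [0.01,0,0.026,0],
    [0.015,0,0.038,0],
    [0.019,0,0.047,0],
    [0.021,0,0.052,0],
    [0.0218,0,0.0537,0],
    [0.0218,0,0.0537,0],
  ],
)

```text
time_s: 30.45
eef_pos: [0.4973, 0.1716, 0.1444]
eef_rot: [-179.9, 22.1, -150.2]
contact_force: [-0.0, -0.3, -2.2]
opening: 0.0415
gripper_force: 15.0
```

servo_tool(
  steps=[
    [0.0006,0,0.0014,0],
    [0.0011,0,0.0028,0],
    [0.0017,0,0.0042,0],
    [0.0023,0,0.0056,0],
    [0.0028,0,0.007,0],
    [0.0034,0,0.0084,0],
    [0.0039,0,0.0097,0],
    [0.0043,0,0.0105,0],
    [0.0045,0,0.0111,0],
    [0.0045,0,0.0111,0],
  ],
)

```text
time_s: 31.28
eef_pos: [0.4976, 0.1725, 0.1328]
eef_rot: [-179.9, 22.2, -150.2]
contact_force: [2.3, 0.3, 0.1]
opening: 0.0416
gripper_force: 15.0
```

```bash
python3 s.py
```

```text
{'time_s': 31.283, 'joints': [38.527, 8.821, -40.762, 10.454, -18.724, -107.988], 'eef_pos': [0.498, 0.172, 0.133], 'eef_rot': [-179.944, 22.221, -150.186], 'contact_force': [2.268, 0.292, 0.11]}
tilt 22.22138469475587 head 29.66653445230976 turn to level y 0.002376404057488913
grasp now [0.4913 0.1689 0.1504] open 0.04159549710400367 14.999886428486207
world x,y,z in tool: [[-0.803, -0.497, 0.329], [-0.46, 0.868, 0.187], [-0.378, -0.001, -0.926]]
```

servo_tool(
  steps=[
    [0.0003,0,0.0007,0],
    [0.0005,0,0.0012,0],
    [0.0005,0,0.0012,0],
  ],
)

```text
time_s: 31.53
eef_pos: [0.4975, 0.1724, 0.1314]
eef_rot: [-179.9, 22.2, -150.2]
contact_force: [1.8, 0.1, -0.2]
opening: 0.0416
gripper_force: 15.0
```

servo_tool(
  steps=[
    [0,0,0,0],
    [0,0,0,0],
    [0,0,0,0],
    [0,0,0,0],
    [0,0,0,0],
    [0,0,0,0],
  ],
  gripper=0.6,
)

```text
time_s: 32.03
eef_pos: [0.4971, 0.172, 0.1312]
eef_rot: [-179.9, 22.2, -150.2]
contact_force: [0.4, -0.4, 1.3]
opening: 0.068
gripper_force: 0.0
```

```bash
python3 s.py; python3 - <<'E'
from h import *
im=optics.get_image("side");cv2.imwrite("pics/s2.png",cv2.resize(im["color"][240:420,180:420,::-1],(800,600)))
for nm in("pan_right_top","pan_left_top","shaker_mid"):
    for d in optics.silhouettes(im,nm)[:4]:
        p=pts(im,d["pixels"])
        if len(p) and np.median(p[:,1])>.05: print(nm,round(d["conf"],2),np.round(d["at"]),np.round(np.percentile(p,[3,50,97],axis=0),3).tolist())
E
```

```text
{'time_s': 32.033, 'joints': [38.514, 8.926, -40.941, 10.57, -18.514, -108.116], 'eef_pos': [0.497, 0.172, 0.131], 'eef_rot': [-179.936, 22.152, -150.202], 'contact_force': [0.409, -0.431, 1.275]}
tilt 22.152533011973627 head 29.62791873228873 turn to level y 0.0027514737792010704
grasp now [0.4909 0.1685 0.1488] open 0.06797234627425931 0.0
world x,y,z in tool: [[-0.804, -0.497, 0.328], [-0.46, 0.868, 0.186], [-0.377, -0.001, -0.926]]
pan_right_top 0.83 [272. 304.] [[0.447, 0.16, 0.099], [0.483, 0.192, 0.103], [0.531, 0.216, 0.107]]
pan_left_top 0.68 [241. 364.] [[0.43, 0.323, 0.073], [0.461, 0.38, 0.103], [0.517, 0.414, 0.106]]
```

View pics/s2.png

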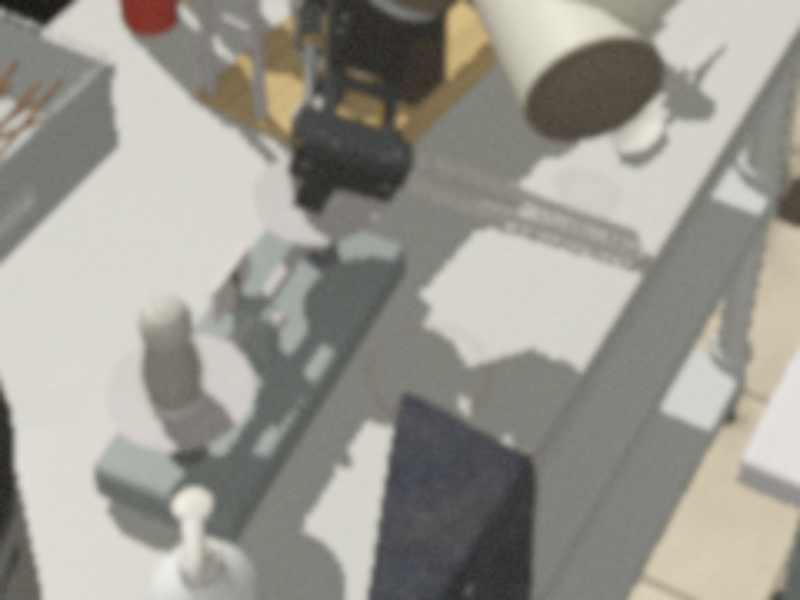

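servo_tool(
  steps=[
    [0,0,-0.008,0],
    [0,0,-0.022,0],
    [0,0,-0.045,0],
    [0,0,-0.075,0],
    [0,0,-0.105,0],
    [0,0,-0.13,0],
    [0,0,-0.13,0],
  ],
  gripper=1,
)

```text
time_s: 32.82
eef_pos: [0.4556, 0.1487, 0.2583]
eef_rot: [-180.0, 22.8, -150.2]
contact_force: [1.5, 0.2, -0.2]
opening: 0.0871
gripper_force: 0.0
```

```bash
python3 s.py "(.418,-.21,.19)"; python3 - <<'E'
from h import *
for n in("side","top"):
  im=optics.get_image(n)
  for nm in("pan_right_top","pan_left_top","shaker_mid","spice_jar_mid"):
    for d in optics.silhouettes(im,nm)[:4]:
        p=pts(im,d["pixels"])
        if len(p) and (np.median(p[:,1])>.05 or "jar" in nm): print(n,nm,round(d["conf"],2),np.round(d["at"]),np.round(np.percentile(p,[3,50,97],axis=0),3).tolist())
E
```

```text
{'time_s': 32.817, 'joints': [40.152, -5.459, -33.385, 6.25, -39.734, -104.332], 'eef_pos': [0.456, 0.149, 0.258], 'eef_rot': [-179.993, 22.841, -150.159], 'contact_force': [1.473, 0.201, -0.19]}
tilt 22.84052715986395 head 29.823231190626156 turn to level y 0.00028970278059355114
grasp now [0.4492 0.145  0.2758] open 0.08707989016495907 0.0
world x,y,z in tool: [[-0.799, -0.498, 0.337], [-0.459, 0.867, 0.193], [-0.388, -0.0, -0.922]]
(.418,-.21,.19) shift [ 2.211e-01 -2.924e-01  1.000e-04]
side pan_right_top 0.9 [276. 304.] [[0.447, 0.127, 0.098], [0.477, 0.183, 0.102], [0.534, 0.214, 0.106]]
side pan_left_top 0.79 [238. 363.] [[0.43, 0.326, 0.099], [0.461, 0.382, 0.103], [0.518, 0.414, 0.107]]
side pan_left_top 0.74 [231. 344.] [[0.453, 0.369, 0.111], [0.464, 0.388, 0.157], [0.482, 0.398, 0.193]]
side shaker_mid 0.65 [275. 285.] [[0.471, 0.138, 0.1], [0.484, 0.183, 0.151], [0.509, 0.192, 0.192]]
side spice_jar_mid 0.73 [363. 240.] [[0.395, -0.209, 0.004], [0.411, -0.192, 0.058], [0.433, -0.185, 0.105]]
side spice_jar_mid 0.4 [342. 302.] [[0.303, 0.006, -0.004], [0.382, 0.018, 0.006], [0.479, 0.046, 0.016]]
top pan_right_top 0.77 [250. 231.] [[0.473, 0.135, 0.002], [0.519, 0.181, 0.104], [0.553, 0.216, 0.146]]
top pan_right_top 0.36 [247. 236.] [[0.477, 0.149, 0.139], [0.493, 0.164, 0.187], [0.509, 0.182, 0.195]]
top pan_left_top 0.98 [174. 247.] [[0.432, 0.323, 0.099], [0.472, 0.357, 0.104], [0.52, 0.407, 0.112]]
top shaker_mid 0.64 [246. 235.] [[0.461, 0.134, 0.104], [0.492, 0.164, 0.187], [0.511, 0.19, 0.34]]
top spice_jar_mid 0.63 [398. 275.] [[0.399, -0.24, -0.001], [0.419, -0.208, 0.104], [0.441, -0.191, 0.11]]
```

servo_tool(
  steps=[
    [0.022,-0.029,0,0],
    [0.044,-0.058,0,0],
    [0.066,-0.088,0,0],
    [0.088,-0.117,0,0],
    [0.111,-0.146,0,0],
    [0.133,-0.175,0,0],
    [0.155,-0.204,0,0],
    [0.177,-0.234,0,0],
    [0.2,-0.265,0,0],
    [0.221,-0.292,0,0],
  ],
)

```text
time_s: 34.15
eef_pos: [0.4219, -0.2097, 0.168]
eef_rot: [-179.9, 22.2, -150.2]
contact_force: [1.5, 0.4, -0.1]
opening: 0.087
gripper_force: 0.0
```

servo_tool(
  steps=[
    [0,0,0,0],
    [0,0,0,0],
  ],
)

```text
time_s: 34.32
eef_pos: [0.4214, -0.2091, 0.1673]
eef_rot: [179.9, 22.1, -150.5]
contact_force: [-0.0, -0.3, -1.0]
opening: 0.0872
gripper_force: 0.0
```

```bash
python3 s.py "(.4165,-.21,.068)"; python3 - <<'E'
from h import *
im=optics.get_image("wrist")
for d in optics.silhouettes(im,"spice_jar_mid")[:2]:
    p=pts(im,d["pixels"]);t=p[p[:,2]>.1];print(d["conf"],d["at"],np.round(np.percentile(p,[1,50,99],axis=0),3).tolist(),(np.percentile(t,[1,99],axis=0).mean(0)).round(4))
E
```

```text
{'time_s': 34.317, 'joints': [-18.971, 6.213, -24.827, -22.946, -46.333, -27.421], 'eef_pos': [0.421, -0.209, 0.167], 'eef_rot': [179.918, 22.063, -150.533], 'contact_force': [-0.022, -0.313, -0.977]}
tilt 22.06283106127555 head 29.68678593284965 turn to level y -0.003552614115098078
grasp now [ 0.4152 -0.2126  0.1849] open 0.0871897925126582 0.0
world x,y,z in tool: [[-0.807, -0.492, 0.326], [-0.456, 0.87, 0.186], [-0.376, 0.001, -0.927]]
(.4165,-.21,.068) shift [0.0417 0.0015 0.1093]
0.74 [312.2, 185.8] [[0.394, -0.235, 0.005], [0.405, -0.218, 0.1], [0.436, -0.193, 0.107]] [ 0.416  -0.2127  0.1041]
```

servo_tool(
  steps=[
    [0.009,0,0.022,0],
    [0.018,0,0.046,0],
    [0.027,0,0.07,0],
    [0.035,0.001,0.092,0],
    [0.04,0.001,0.105,0],
    [0.0425,0.001,0.111,0],
    [0.0425,0.001,0.111,0],
  ],
)

```text
time_s: 35.0
eef_pos: [0.4236, -0.2036, 0.0489]
eef_rot: [179.9, 22.1, -150.1]
contact_force: [0.3, 0.4, 0.1]
opening: 0.0874
gripper_force: 0.0
```

servo_tool(
  steps=[
    [0,0,0,0],
    [0,0,0,0],
    [0,0,0,0],
    [0,0,0,0],
    [0,0,0,0],
    [0,0,0,0],
    [0,0,0,0],
    [0,0,0,0],
    [0,0,0,0],
    [0,0,0,0],
  ],
  gripper=-1,
  squeeze=20,
)

```text
time_s: 35.83
eef_pos: [0.4241, -0.2056, 0.05]
eef_rot: [-179.9, 22.2, -150.2]
contact_force: [-0.3, -0.6, 2.2]
opening: 0.0438
gripper_force: 20.0
```

```bash
python3 s.py "(.4165,-.21,.14)" "(.5275,-.2365,.14)" "(.5275,-.2365,.08)"
```

```text
{'time_s': 35.833, 'joints': [-20.166, 17.295, -29.552, -32.327, -32.573, -14.159], 'eef_pos': [0.424, -0.206, 0.05], 'eef_rot': [-179.88, 22.191, -150.185], 'contact_force': [-0.27, -0.553, 2.24]}
tilt 22.190882282082313 head 29.49724457031205 turn to level y 0.005129449695762158
grasp now [ 0.4179 -0.2092  0.0676] open 0.04378278333501716 19.9702251580311
world x,y,z in tool: [[-0.803, -0.497, 0.329], [-0.46, 0.868, 0.186], [-0.378, -0.002, -0.926]]
(.4165,-.21,.14) shift [-0.0258 -0.0002 -0.0676]
(.5275,-.2365,.14) shift [-0.1028 -0.0783 -0.0361]
(.5275,-.2365,.08) shift [-0.0802 -0.0782  0.0195]
```

servo_tool(
  steps=[
    [-0.002,0,-0.005,0],
    [-0.008,0,-0.02,0],
    [-0.017,0,-0.042,0],
    [-0.026,0,-0.063,0],
    [-0.032,-0.004,-0.068,0],
    [-0.047,-0.019,-0.062,0],
    [-0.067,-0.038,-0.054,0],
    [-0.086,-0.057,-0.046,0],
    [-0.1,-0.071,-0.04,0],
    [-0.106,-0.0765,-0.0376,0],
  ],
)

```text
time_s: 36.67
eef_pos: [0.5368, -0.2302, 0.1234]
eef_rot: [-180.0, 22.1, -150.2]
contact_force: [0.7, 1.0, -1.0]
opening: 0.044
gripper_force: 20.0
```

servo_tool(
  steps=[
    [0,0,0,0],
    [0,0,0,0],
  ],
)

```text
time_s: 36.83
eef_pos: [0.5335, -0.2293, 0.1233]
eef_rot: [179.9, 22.1, -150.3]
contact_force: [-0.4, 0.1, -1.4]
opening: 0.044
gripper_force: 20.0
```

```bash
python3 s.py "(.5288,-.2339,.0795)"
```

```text
{'time_s': 36.833, 'joints': [-17.136, 18.987, -14.722, -23.657, -43.379, -27.625], 'eef_pos': [0.534, -0.229, 0.123], 'eef_rot': [179.888, 22.074, -150.265], 'contact_force': [-0.434, 0.136, -1.444]}
tilt 22.07399081458749 head 30.031995495806665 turn to level y -0.00480819384394615
grasp now [ 0.5273 -0.2329  0.1409] open 0.044047259478935626 19.97161447419785
world x,y,z in tool: [[-0.805, -0.497, 0.325], [-0.46, 0.868, 0.188], [-0.376, 0.002, -0.927]]
(.5288,-.2339,.0795) shift [ 0.0224 -0.0017  0.0572]
```

servo_tool(
  steps=[
    [0.004,0,0.012,0],
    [0.01,-0.001,0.026,0],
    [0.015,-0.001,0.039,0],
    [0.019,-0.0015,0.049,0],
    [0.0215,-0.0015,0.055,0],
    [0.0224,-0.0015,0.0572,0],
    [0.0224,-0.0015,0.0572,0],
  ],
)

```text
time_s: 37.42
eef_pos: [0.5357, -0.2308, 0.0624]
eef_rot: [180.0, 22.1, -150.2]
contact_force: [0.3, -0.1, -0.2]
opening: 0.0442
gripper_force: 20.0
```

```bash
python3 s.py "(.5288,-.2339,.0775)"
```

```text
{'time_s': 37.417, 'joints': [-17.703, 24.03, -16.584, -27.296, -37.228, -22.383], 'eef_pos': [0.536, -0.231, 0.062], 'eef_rot': [179.997, 22.115, -150.239], 'contact_force': [0.256, -0.054, -0.241]}
tilt 22.11513759954477 head 29.768561891961603 turn to level y -0.0001199056142112377
grasp now [ 0.5295 -0.2344  0.08  ] open 0.0442322242821931 19.971944237477146
world x,y,z in tool: [[-0.804, -0.496, 0.327], [-0.46, 0.868, 0.187], [-0.376, 0.0, -0.926]]
(.5288,-.2339,.0775) shift [0.0013 0.0007 0.0022]
```

servo_tool(
  steps=[
    [0.0005,0,0.0009,0],
    [0.0009,0.0003,0.0018,0],
    [0.0011,0.0005,0.0023,0],
    [0.0011,0.0005,0.0023,0],
  ],
)

```text
time_s: 37.75
eef_pos: [0.5359, -0.2305, 0.0611]
eef_rot: [-179.9, 22.2, -150.2]
contact_force: [0.5, -0.3, -0.9]
opening: 0.044
gripper_force: 20.0
```

```bash
python3 s.py "(.5288,-.2339,.0775)"
```

```text
{'time_s': 37.75, 'joints': [-17.689, 24.114, -16.674, -27.477, -36.966, -22.152], 'eef_pos': [0.536, -0.23, 0.061], 'eef_rot': [-179.905, 22.198, -150.183], 'contact_force': [0.461, -0.296, -0.88]}
tilt 22.19818697837874 head 29.56546334285599 turn to level y 0.004058182846126442
grasp now [ 0.5296 -0.234   0.0787] open 0.04400938877292388 19.971938960370608
world x,y,z in tool: [[-0.803, -0.497, 0.329], [-0.46, 0.868, 0.186], [-0.378, -0.002, -0.926]]
(.5288,-.2339,.0775) shift [0.0011 0.0005 0.0008]
```

servo_tool(
  steps=[
    [0.0003,0,0.0008,0],
    [0.0006,0,0.0014,0],
    [0.0006,0,0.0014,0],
    [0.0006,0,0.0014,0],
  ],
)

```text
time_s: 38.08
eef_pos: [0.5361, -0.2306, 0.06]
eef_rot: [-179.9, 22.2, -150.2]
contact_force: [-1.8, 0.3, 5.1]
opening: 0.0438
gripper_force: 20.0
```

```bash
python3 s.py
```

```text
{'time_s': 38.083, 'joints': [-17.712, 24.217, -16.674, -27.574, -36.858, -22.009], 'eef_pos': [0.536, -0.231, 0.06], 'eef_rot': [-179.883, 22.222, -150.166], 'contact_force': [-1.825, 0.335, 5.075]}
tilt 22.222051275493932 head 29.524450315185987 turn to level y 0.005003024547598069
grasp now [ 0.5299 -0.2341  0.0776] open 0.04380905984103133 19.980972212506458
world x,y,z in tool: [[-0.803, -0.497, 0.329], [-0.461, 0.868, 0.186], [-0.378, -0.002, -0.926]]
```

Contact made; release and retreat, then check everything.

servo_tool(
  steps=[
    [0,0,0,0],
    [0,0,0,0],
    [0,0,0,0],
    [0,0,0,0],
    [0,0,0,0],
    [0,0,-0.012,0],
    [0,0,-0.035,0],
    [0,0,-0.07,0],
    [0,0,-0.105,0],
    [0,0,-0.14,0],
  ],
  gripper=1,
)

```text
time_s: 38.92
eef_pos: [0.4887, -0.2569, 0.1907]
eef_rot: [-179.9, 22.1, -150.2]
contact_force: [0.2, 0.1, -0.4]
opening: 0.0863
gripper_force: 0.0
```

servo_tool(
  steps=[
    [0.04,0,-0.02,0],
    [0.04,0,-0.06,0],
    [0.04,0,-0.1,0],
    [0.04,0,-0.1,0],
    [0.04,0,-0.1,0],
  ],
)

```text
time_s: 39.33
eef_pos: [0.4248, -0.2949, 0.2701]
eef_rot: [-179.5, 22.4, -150.1]
contact_force: [-0.0, 0.5, -0.2]
opening: 0.087
gripper_force: 0.0
```

```bash
python3 s.py|head -1; python3 - <<'E'
from h import *
ims={n:optics.get_image(n) for n in("top","side")}
for n,im in ims.items():
  for nm in("spice_jar_mid","tea_tin_mid","cup_mid","shaker_mid","pan_right_top","pan_left_top","spoon","tongs"):
    for d in optics.silhouettes(im,nm)[:3]:
        p=pts(im,d["pixels"])
        if len(p): print(n,nm,round(d["conf"],2),np.round(d["at"]),np.round(np.percentile(p,[3,50,97],axis=0),3).tolist())
a=cv2.resize(ims["top"]["color"][120:330,120:510,::-1],(800,430));cv2.imwrite("pics/end.png",a)
E
```

```text
{'time_s': 39.333, 'joints': [-29.17, 6.267, -9.317, -21.053, -63.658, -23.432], 'eef_pos': [0.425, -0.295, 0.27], 'eef_rot': [-179.536, 22.357, -150.15], 'contact_force': [-0.029, 0.47, -0.153]}
top spice_jar_mid 0.91 [410. 230.] [[0.509, -0.253, 0.032], [0.527, -0.23, 0.114], [0.548, -0.214, 0.119]]
top spice_jar_mid 0.74 [163. 244.] [[0.456, 0.353, 0.102], [0.473, 0.364, 0.164], [0.5, 0.393, 0.194]]
top tea_tin_mid 0.55 [344. 226.] [[0.524, -0.092, 0.024], [0.539, -0.067, 0.094], [0.559, -0.043, 0.099]]
top tea_tin_mid 0.41 [176. 248.] [[0.432, 0.324, 0.1], [0.47, 0.355, 0.104], [0.519, 0.403, 0.109]]
top cup_mid 0.97 [346. 191.] [[0.602, -0.102, 0.01], [0.634, -0.072, 0.017], [0.658, -0.04, 0.087]]
top shaker_mid 0.62 [482. 236.] [[0.506, -0.443, 0.04], [0.522, -0.424, 0.083], [0.538, -0.413, 0.091]]
top shaker_mid 0.57 [247. 237.] [[0.474, 0.148, 0.133], [0.489, 0.162, 0.184], [0.508, 0.181, 0.194]]
top shaker_mid 0.51 [478. 207.] [[0.579, -0.433, 0.017], [0.594, -0.413, 0.07], [0.612, -0.402, 0.091]]
top pan_right_top 0.75 [260. 244.] [[0.448, 0.124, 0.098], [0.486, 0.162, 0.10
[... 560 characters left out ...]
8. 240.] [[0.599, -0.102, 0.014], [0.63, -0.06, 0.055], [0.664, -0.034, 0.082]]
side shaker_mid 0.82 [275. 288.] [[0.471, 0.129, 0.099], [0.483, 0.183, 0.15], [0.508, 0.192, 0.191]]
side shaker_mid 0.68 [342. 197.] [[0.575, -0.424, 0.003], [0.589, -0.406, 0.046], [0.608, -0.396, 0.086]]
side shaker_mid 0.65 [366. 197.] [[0.498, -0.432, 0.004], [0.512, -0.414, 0.045], [0.532, -0.404, 0.086]]
side pan_right_top 0.86 [277. 304.] [[0.445, 0.129, 0.098], [0.477, 0.183, 0.102], [0.532, 0.214, 0.106]]
side pan_left_top 0.68 [242. 365.] [[0.43, 0.326, 0.099], [0.461, 0.38, 0.103], [0.517, 0.414, 0.106]]
side tongs 0.74 [339. 304.] [[0.298, 0.005, -0.004], [0.383, 0.02, 0.006], [0.485, 0.046, 0.016]]
```

View pics/end.png

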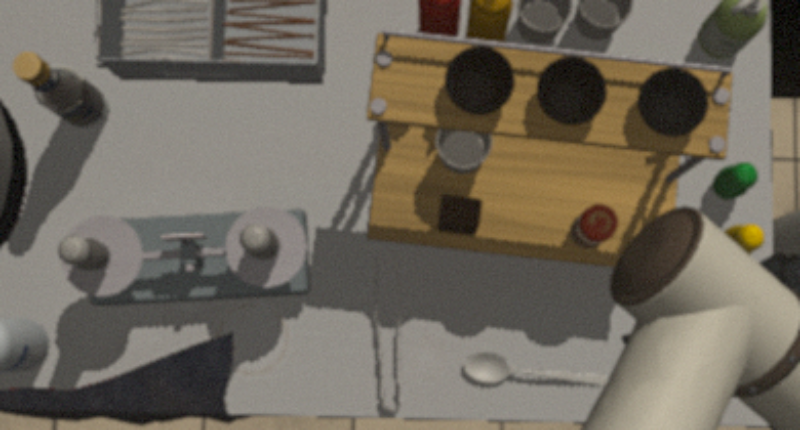

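```bash
python3 - <<'E'
from h import *
a=cv2.imread("pics/top.png")[:,:,::-1].astype(int); b=optics.get_image("top")["color"].astype(int)
s=cv2.imread("pics/side.png")[:,:,::-1].astype(int); t=optics.get_image("side")["color"].astype(int)
for n,im,(u,v) in(("top0",a,(412,230)),("top1",b,(412,230)),("side0",s,(335,212)),("side1",t,(335,212))):
    c=im[v-16:v+17,u-16:u+17]; m=np.clip(c[:,:,0]-c[:,:,1]-50,0,60).astype(float); y,x=np.mgrid[v-16:v+17,u-16:u+17]
    print(n,m.sum(),(m*x).sum()/m.sum(),(m*y).sum()/m.sum())
E
```

```text
top0 7.0 410.0 231.28571428571428
top1 1.0 406.0 232.0
side0 1284.0 335.559968847352 211.89953271028037
side1 1256.0 335.24044585987264 212.1934713375796
```

```bash
python3 -c "
from cell import order
print(order.hand_in())"
```

```text
the job is handed in; nothing more can be done
None
```

I handed the job in after about 40 s of robot time: the refilled shaker stands upright on the right pan, both pans read the same height (about 103 mm, so the beam is level), and the spice jar is back within about 1.5 mm of where it stood, after I briefly regripped the shaker from the jar's empty spot.

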